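# Pack a bolt order, lock the box and hang up the pail

## Task

Put every big bolt lying on the counter into the green order box, then press the box's lid down past its catch until it is fully shut, and only after that slide the black lock grip on the box's front ledge from its end of the track all the way home to the stop at the other end. Hang the empty pail upright by its handle on the hook of the stand. Leave the spanner, the carton and the jar where they are.

Things in the scene. Friction and masses are not known exactly. Their poses are not given: they have to be found in the camera images.
- bolt1: a big zinc-plated hex bolt with its nut run on, lying on its flats: 93 mm long, bare shank 20 mm across, hex head and nut 30 mm across flats. Origin on its axis at mid-length (15 mm above what it lies on); x along the bolt: head at x -46.5 to -33.5 mm, nut at 22 to 38 mm, bare shank between, tip at 46.5 mm. 0.33 kg. Absent in some starts
- bolt2: a big zinc-plated hex bolt with its nut run on, lying on its flats: 93 mm long, bare shank 20 mm across, hex head and nut 30 mm across flats. Origin on its axis at mid-length (15 mm above what it lies on); x along the bolt: head at x -46.5 to -33.5 mm, nut at 22 to 38 mm, bare shank between, tip at 46.5 mm. 0.33 kg. Absent in some starts
- bolt3: a big zinc-plated hex bolt with its nut run on, lying on its flats: 93 mm long, bare shank 20 mm across, hex head and nut 30 mm across flats. Origin on its axis at mid-length (15 mm above what it lies on); x along the bolt: head at x -46.5 to -33.5 mm, nut at 22 to 38 mm, bare shank between, tip at 46.5 mm. 0.33 kg. Absent in some starts
- bolt4: a big zinc-plated hex bolt with its nut run on, lying on its flats: 93 mm long, bare shank 20 mm across, hex head and nut 30 mm across flats. Origin on its axis at mid-length (15 mm above what it lies on); x along the bolt: head at x -46.5 to -33.5 mm, nut at 22 to 38 mm, bare shank between, tip at 46.5 mm. 0.33 kg. Absent in some starts
- case: green steel order box, fixed, open-topped, 160 (x) by 240 (y) by 75 mm high, walls and floor 6 mm thick. Origin under its centre at counter height; -x is its front (towards the robot). A ledge 80 mm deep, 30 mm high runs along its front (x -160 to -80 mm) and carries the lock. The lid hinges on the far (+x) rim
- lid (a joint): angle of the lid (rad): 0 fully shut, grows as it opens; starts leaning back open at 1.6 to 1.75 (its end stop). Pushed forward past upright it falls softly and rests on a sprung catch at about 0.12; some 9 N pressed down on its front edge snaps it past the catch to 0, where it stays
- lid_hinge (a point): middle of the lid's hinge axis (along the box's y) on the far rim, 75.5 mm above the counter. The lid plate reaches 160 mm from it, is 240 mm wide, lies 0 to 7 mm outward of the axis, and has a 50 mm wide tongue at the middle of its front edge that reaches 185 mm and, when shut, hangs down to 44 mm above the counter
- lid_front (a point): point on the lid's outer (top) face on its centre line, 150 mm from the hinge axis: where to press; z is the outward normal of the lid, -x points away from the hinge
- lock (a joint): position of the lock slide (m): starts between 0 and 0.025, end stop at 0.080 (towards the box's +y, the robot's left); moves stiffly (2 N) and stays where it is left
- lock_top (a point): centre of the top of the black lock grip, a block 26 mm (box x) by 22 mm (box y) by 40 mm high standing on a track on the box's front ledge; its top is 80.5 mm and its foot 40.5 mm above the counter. Axes as the box's
- pail: an empty small metal pail, 106 mm across the rim, 88 mm across the foot, 70 mm high, with a rigid arched handle of 9 mm round bar. Origin under the centre of its foot; the handle arch lies in its y-z plane. 0.28 kg
- pail_bar (a point): middle of the handle's straight top bar, 140 mm above the foot; the straight part runs 42 mm to either side along the pail's y
- hook: dark steel stand fixed to the counter: base disc 100 mm across, 12 mm high; post 16 mm thick, 210 mm high; one hook arm (10 mm round bar) along the stand's -x, its centre line 190 mm above the counter, level from x = 0 to -88 mm, then turned up to the tip. Origin under the post at counter height
- hook_tip (a point): upturned tip of the hook, at x = -104 mm and 212 mm above the counter
- wrench: bystander: a steel spanner 180 mm long lying flat, origin under its middle, x along it
- carton: bystander: a full cardboard carton 140 (x) x 80 x 70 mm, origin under its centre
- jar: bystander: a glass jar 70 mm across and 90 mm high, origin under its centre

How it is judged:
On the way, in this order (a step that is already met when the one before it is completed fails the run):
1. every bolt that is there lies inside the order box (x of bolt1 in the frame of case between -0.074 and 0.074 m and y of bolt1 in the frame of case between -0.114 and 0.114 m and z of bolt1 in the frame of case between 0.005 and 0.06 m and x of bolt2 in the frame of case between -0.074 and 0.074 m and y of bolt2 in the frame of case between -0.114 and 0.114 m and z of bolt2 in the frame of case between 0.005 and 0.06 m and x of bolt3 in the frame of case between -0.074 and 0.074 m and y of bolt3 in the frame of case between -0.114 and 0.114 m and z of bolt3 in the frame of case between 0.005 and 0.06 m and x of bolt4 in the frame of case between -0.074 and 0.074 m and y of bolt4 in the frame of case between -0.114 and 0.114 m and z of bolt4 in the frame of case between 0.005 and 0.06 m), for 0.2 s.
2. with the bolts inside, the lid is fully shut, past its catch (all of step 1 and value of joint lid below 0.03 rad), for 0.3 s.
3. with the lid shut, the lock slide is at its end stop (value of joint lid below 0.03 rad and value of joint lock above 0.075 m), for 0.2 s.
At the end, for the whole second after the job is handed in: Every bolt present lies inside the box (below 60 mm), lid past its catch (under 0.03 rad), lock within 5 mm of its end stop (above 0.075 m), pail hanging still by its bar on the hook arm (bar 187 to 220 mm high, middle within 40 mm of the arm sideways, tilt under 0.35 rad) (all of step 1 and all of step 3 and z of pail_bar in the frame of hook between 0.187 and 0.22 m and x of pail_bar in the frame of hook between -0.098 and 0 m and y of pail_bar in the frame of hook between -0.04 and 0.04 m and angle between pail's own z axis and vertical below 0.35 rad and linear speed of pail below 0.05 m/s); the robot touches nothing.
It fails at once if the spanner is pushed more than 40 mm from its place (distance of wrench from where it was at the start of the episode above 0.04 m).
It fails at once if the carton is pushed more than 40 mm from its place (distance of carton from where it was at the start of the episode above 0.04 m).
It fails at once if the jar is pushed more than 40 mm from its place (distance of jar from where it was at the start of the episode above 0.04 m).
Of bolt1, bolt2, bolt3, bolt4 only 2 to 4 are there at a start; the rules pass over those that are not, and their reading is None.
At some moment in a run one of bolt1, bolt2, bolt3, bolt4 may be knocked a few centimetres aside while the robot is not near it.
It also fails if it takes over 210 s, if anything falls off the work surface, if the arm or the gripper's body presses on something with over 40 N, if the wrist force passes 120 N, or if a joint passes its speed limit or range.

## Robot

A 7-joint arm with a two-finger parallel gripper is mounted at the origin on the work surface. World frame = base frame: x ahead of the robot, y to its left, z up, the work surface at z = 0. Lengths are in m, angles in rad, forces in N, time in s.
With the tool pointing down it reaches from about 0.425 to 0.875 m from the base axis. Payload 8.4 kg.
Tool frame: the origin (TCP) lies midway between the tips of the shut fingers; the grasp point (between the pads) lies 19 mm behind it; z points along the fingers, y is the direction in which the jaws open and shut (so a half turn about z gives the same grasp; the last joint's range is limited). The gripper opens to 87 mm and grips with 3 to 60 N. Pads are 19 mm wide; open, the fingers measure 117 mm over their backs; the gripper's body (75 mm by 190 mm) begins 51 mm behind the grasp point.
Start: joints at [-1.233, 0.333, 0.04, 1.465, -0.013, 1.343, -0.059], TCP at [0.275, 0.589, 0.223] pointing down, gripper open.
Joint ranges: [-2.58, 2.58], [-0.38, 2.09], [-1.3, 1.39], [0.25, 2.4], [-1.5, 4.64], [0.08, 2.09], [-2.65, 2.65]. Speed limits (rad/s): [2.22, 2.22, 2.79, 2.79, 3.14, 3.14, 3.14].

## Interface

Orientations are given as a unit quaternion [w, x, y, z].
In Python, from cell import arm gives the robot as it stands. The module is installed in compiled form; this text tells all that it offers.
- The arm moves only by the tool step_arm, never from a script. Its argument "plan" is text: rows parted by semicolons, each of 5 numbers parted by spaces: the shift along the tool's x, y, z in m, then the turn about the tool's z in degrees, then the closure, from 0 (fully open) to 1 (shut). In form: x y z roll jaw; .... A call has 1 to 20 rows; each row shifts and turns the commanded pose from where the row before left it, along the tool's axes as they then stand; what a row does not reach is not made up. A row lasts 1/8 s, in which the tool goes at most 62.5 mm and 10.7 degrees, less where a joint would pass 70% of its speed; a pose out of reach is approached as far as the arm can. A call is refused whole if a number of a shift passes 0.0625 or a number of a turn 10.7, either way. A call with a gripper value outside its range is refused whole. The fingers move at their own pace and stop on an object; the grip force is fixed at half the most. Time passes only in rows, so rows that do not move let the fingers close. It gives the time, the measured TCP pose, the force and the opening at its end, in the units of the state.
- arm.get_state(): the state, without advancing time (a new reading comes with each control period).
- arm.grab_frame(name): name is "scene" or "top"; returns a dict with "color" (384x512x3 uint8, red, green, blue), "mtx" (3x3 intrinsics, pixels), "origin" and "attitude" of the camera in the world. Camera axes: x right, y up, looking along -z (the intrinsics and any distortion apply to the point x, -y, -z); pixel columns grow to the right and rows downward; lengths in m; the calibration is good to about 2 mm. A picture is of the moment at which its call begins. There is no depth.
- arm.job_done(): hands the job in, once; it reports no verdict.
The state is a dict: "time": time; "joint_positions": joint angles; "qd": joint speeds; "joint_efforts": joint torques, N m; "ee_pos": TCP position; "tcp_rot": TCP orientation; "contact_force": force on the tool from outside, world axes, zero at the start; "ft_torque": the same for the moment, N m; "gripper_width": opening from 0.0 (shut) to 1.0 (fully open).
Only numpy, scipy, OpenCV 4.12 (cv2) and the standard library are available. Lean on these libraries where they do the work, as an engineer would, in place of code of your own. Each camera call takes 0.05 s, during which the arm holds its last target.

## Working session

There is one attempt and no reset: what is moved stays moved. The work goes in short steps, Python scripts to look and compute and a tool call to move; the robot and the scene stay as the last step left them, time stands still between calls to the robot, and variables do not carry over. Pictures are saved under pics/ and viewed, and the job is handed in when it is done.

Besides the shell and the picture viewer there is one more tool, called after "Call:" as a command line: name --argument value ..., lists and objects as JSON in quotes. step_arm: Moves the arm, as the interface text tells. Its arguments: {"type":"object","properties":{"plan":{"type":"string"}},"required":["plan"]}

```bash
mkdir -p pics
cat > h.py <<'E'
import numpy as np, cv2
from cell import arm
def snap(name,fn):
    f=arm.grab_frame(name); np.savez('pics/'+fn+'.npz',**{k:np.array(v) for k,v in f.items()})
    cv2.imwrite('pics/'+fn+'.png',f['color'][:,:,::-1]); return f
E
python3 - <<'E'
from h import *
for n in('scene','top'):
    f=snap(n,n+'0'); print(n,f['mtx'],f['origin'],f['attitude'],[k for k in f])
s=arm.get_state();print(s)
E
```

```text
scene [[456.29498332   0.         249.23340235]
 [  0.         456.29498332 197.26077458]
 [  0.           0.           1.        ]] [1.50839304 0.01677476 1.38006662] [0.66064305 0.23816335 0.24459115 0.66858369] ['color', 'mtx', 'origin', 'attitude']
top [[483.38920967   0.         246.0891932 ]
 [  0.         483.38920967 189.46180197]
 [  0.           0.           1.        ]] [0.26434843 0.02031302 1.49496724] [-0.69514569 -0.04984404  0.05698841  0.71487087] ['color', 'mtx', 'origin', 'attitude']
{'time': 0.1, 'joint_positions': array([-1.23320631,  0.33387458,  0.03986765,  1.46619255, -0.01342032,
        1.34330194, -0.05854105]), 'qd': array([ 0.00144294, -0.0028701 ,  0.00063542, -0.0021879 , -0.00136769,
        0.00084833, -0.00137294]), 'joint_efforts': array([ 3.67060129e-03, -6.57823563e+01,  1.33977424e+00, -4.04708111e+01,
       -5.96554368e-02,  4.10656538e-02,  1.04413296e-04]), 'ee_pos': array([0.27480258, 0.58857552, 0.22172119]), 'tcp_rot': array([-1.24258785e-04,  2.16690322e-01,  9.76240100e-01, -7.44963111e-04]), 'contact_force': array([-0.20321413,  0.16984898,  0.02798251]), 'ft_torque': array([-0.01485045,  0.02532106,  0.02644812]), 'gripper_width': 1.0015676912374085}
```

View pics/scene0.png

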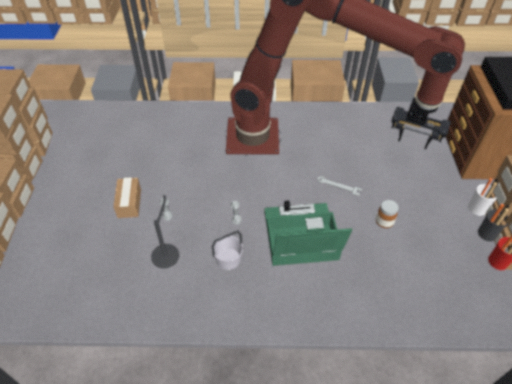

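View pics/top0.png

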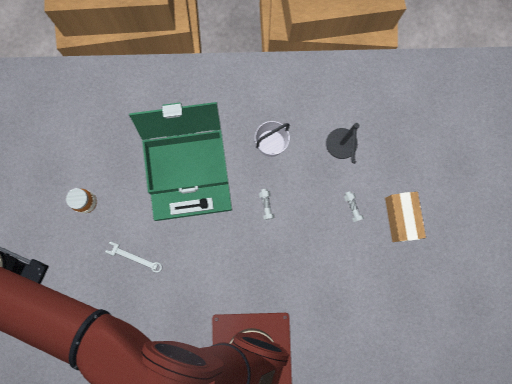

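The scene view shows two bolts, at about (235,210) and (167,210). The top view shows them at (266,204) and (353,207). The pail, stand, box, carton, jar and spanner are all visible. Next I'll measure them.

```bash
cat >> h.py <<'E'
from scipy.spatial.transform import Rotation as R
def load(fn): return dict(np.load('pics/'+fn+'.npz'))
def rot(q): return R.from_quat(np.roll(q,-1))
def ray(f,u,v):
    K=f['mtx']; d=np.array([(u-K[0,2])/K[0,0],-(v-K[1,2])/K[1,1],-1.])
    return f['origin'],rot(f['attitude']).apply(d)
def onz(f,u,v,z):
    o,d=ray(f,u,v); return o+d*(z-o[2])/d[2]
def two(f,a,g,b):
    o,d=ray(f,*a);p,e=ray(g,*b); d=d/np.linalg.norm(d);e=e/np.linalg.norm(e)
    st=np.linalg.lstsq(np.c_[d,-e],p-o,rcond=None)[0]
    P=o+d*st[0];Q=p+e*st[1]; return (P+Q)/2,np.linalg.norm(P-Q)
def proj(f,P):
    c=rot(f['attitude']).inv().apply(np.atleast_2d(P)-f['origin']); K=f['mtx']
    return np.c_[K[0,2]+K[0,0]*c[:,0]/-c[:,2],K[1,2]-K[1,1]*c[:,1]/-c[:,2]]
def crop(fn,out,x0,y0,w,h,s):
    im=cv2.imread('pics/'+fn+'.png')[y0:y0+h,x0:x0+w]
    im=cv2.resize(im,None,fx=s,fy=s,interpolation=cv2.INTER_CUBIC)
    for i in range(0,w,10):
        cv2.line(im,(i*s,0),(i*s,4 if (x0+i)%50 else 12),(0,0,255),1)
        if i%20==0: cv2.putText(im,str(x0+i),(i*s,22),0,.35,(0,255,255),1)
    for i in range(0,h,10):
        cv2.line(im,(0,i*s),(6,i*s),(0,0,255),1)
        if i%20==0: cv2.putText(im,str(y0+i),(8,i*s+4),0,.35,(0,255,255),1)
    cv2.imwrite('pics/'+out+'.png',im)
E
python3 - <<'E'
from h import *
crop('top0','tA',130,95,110,130,4)
crop('top0','tB',240,110,190,140,4)
crop('scene0','sA',100,165,160,110,5)
crop('scene0','sB',255,165,160,110,5)
E
```

```text
(no output)
```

View pics/tA.png

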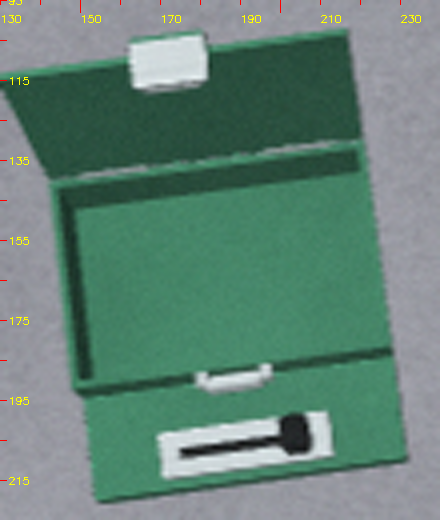

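View pics/tB.png

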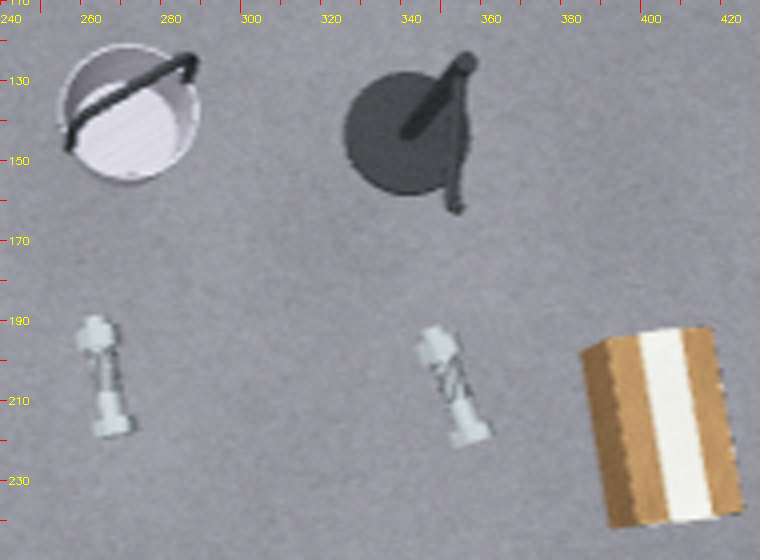

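View pics/sA.png

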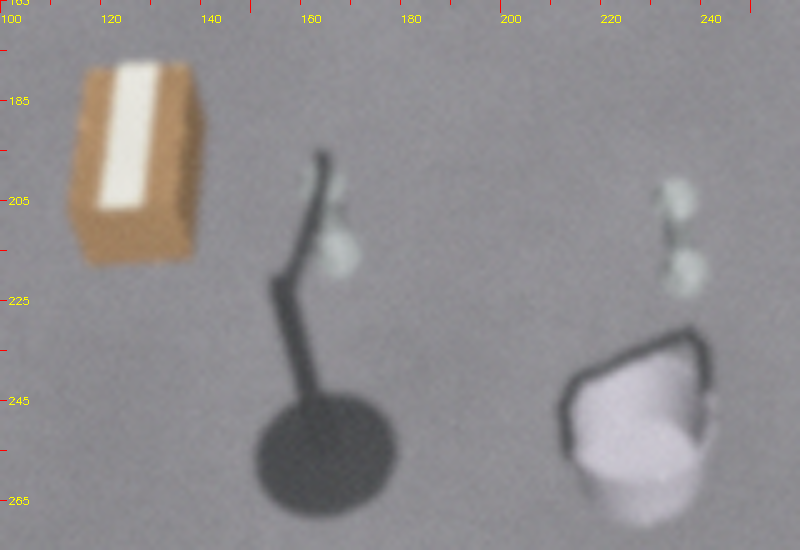

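View pics/sB.png

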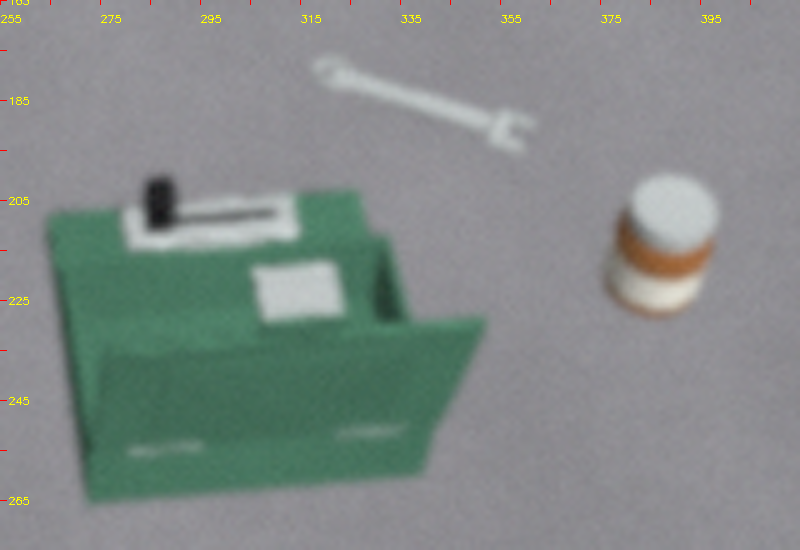

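Run:
```python
from h import *
t=load('top0');s=load('scene0')
P=lambda *a:np.round(a,4)
def T(x,y):return (240+x/4-.5+.125,110+y/4-.5+.125)
def Sa(x,y):return (100+x/5-.4,165+y/5-.4)
def Ta(x,y):return (130+x/4-.375,95+y/4-.375)
def Sb(x,y):return (255+x/5-.4,165+y/5-.4)
# bolts by mask
for n,b in (('boltA',(250,185,35,40)),('boltB',(340,185,30,45))):
    x,y,w,h=b; c=t['color'][y:y+h,x:x+w].astype(float)
    bg=np.median(c.reshape(-1,3),0); d=np.abs(c-bg).sum(2)
    m=(d>30).astype(np.uint8)
    k,lab,st,ce=cv2.connectedComponentsWithStats(m); 
    m=(lab==1+np.argmax(st[1:,4])).astype(np.uint8)
    cn=max(cv2.findContours(m,0,2)[0],key=cv2.contourArea); r=cv2.minAreaRect(cn)
    bx=cv2.boxPoints(r)+[x,y]
    e=[(bx[i]+bx[(i+1)%4])/2 for i in range(4)]
    L=[np.linalg.norm(bx[i]-bx[(i+1)%4]) for i in range(4)]
    i=np.argmin(L[:2]); a,b2=e[i],e[i+2]
    W=[onz(t,*q,.015) for q in(a,b2)]
    print(n,a,b2,P(*W[0][:2]),P(*W[1][:2]),'c',P(*(W[0]+W[1])[:2]/2),'len',np.linalg.norm(W[0]-W[1]),'ang',np.degrees(np.arctan2(*(W[0]-W[1])[[1,0]])))
print('boltA nut',two(t,T(97,335),s,Sa(687,270)),'head',two(t,T(112,428),s,Sa(680,198)))
print('boltB nut',two(t,T(437,347),s,Sa(340,252)),'head',two(t,T(470,432),s,Sa(325,188)))
print('pail corner R',two(t,T(192,60),s,Sa(574,382)),'L',two(t,T(70,133),s,Sa(690,332)))
print('pail rimc z.07',onz(t,*T(130,112),.07),'foot',onz(s,*Sa(645,482),0))
print('hook tip',two(t,T(455,208),s,Sa(322,155)),'post top',two(t,T(466,64),s,Sa(283,285)),'base',onz(t,*T(407,133),.012),onz(s,*Sa(326,455),.012))
print('lock top',two(t,Ta(294,428),s,Sb(158,182)), onz(t,*Ta(294,428),.0805))
for n,q in (('fr ledge R',Ta(408,460)),('fr ledge L',Ta(98,502))): print(n,onz(t,*q,.03))
for n,q in (('rim back L',Ta(53,182)),('rim back R',Ta(362,143)),('rim fr L',Ta(78,392)),('rim fr R',Ta(393,351))): print(n,onz(t,*q,.075))
print('rimfrR two',two(t,Ta(408,460),s,Sb(48,217)))
print('lid edges top',two(t,Ta(3,72),s,Sb(487,320)))
```

```text
boltA [263.5532074  188.55596542] [268.82293701 218.856884  ] [ 0.491  -0.0521] [ 0.3965 -0.0651] c [ 0.4438 -0.0586] len 0.09539818777410175 ang 7.816366799590303
boltB [347.52919507 191.08029366] [358.18612909 220.3868618 ] [ 0.476  -0.3122] [ 0.3841 -0.3395] c [ 0.4301 -0.3259] len 0.09580714987021956 ang 16.558904762634743
boltA nut (array([ 0.47514821, -0.05091637,  0.02025947]), np.float64(0.002822474515302863)) head (array([ 0.40326824, -0.05935873,  0.01710092]), np.float64(0.004333539915872817))
boltB nut (array([ 0.45886177, -0.31339723,  0.01797496]), np.float64(0.002572156830611301)) head (array([ 0.39278869, -0.33501076,  0.01347325]), np.float64(0.004186295894453226))
pail corner R (array([ 0.65766558, -0.11873938,  0.13818994]), np.float64(0.007050567549692758)) L (array([ 0.60873061, -0.03659232,  0.12685355]), np.float64(0.008134934110769383))
pail rimc z.07 [ 0.63809776 -0.08072965  0.07      ] foot [ 0.64797009 -0.07436259  0.        ]
hook tip (array([ 0.52775947, -0.287933  ,  0.21342492]), np.float64(0.0008402333658152038)) post top (array([ 0.63029203, -0.3021367 ,  0.20543503]), np.float64(0.003969768874700003)) base [ 0.63050149 -0.30271567  0.012     ] [ 0.63559147 -0.30011822  0.012     ]
lock top (array([0.44569213, 0.13060075, 0.09008591]), np.float64(0.0017349244740430124)) [0.44691049 0.13047731 0.0805    ]
fr ledge R [0.42648542 0.04807438 0.03      ]
fr ledge L [0.40100336 0.28366869 0.03      ]
rim back L [0.6393598  0.30942875 0.075     ]
rim back R [0.66350749 0.07620527 0.075     ]
rim fr L [0.47890818 0.29037506 0.075     ]
rim fr R [0.50334317 0.05641728 0.075     ]
rimfrR two (array([0.42708898, 0.05031737, 0.02474643]), np.float64(0.004286242934813803))
lid edges top (array([0.67441232, 0.31403183, 0.23554568]), np.float64(0.006616055093524525))
```

```bash
cat >> h.py <<'E'
def tool():
    s=arm.get_state(); r=rot(s['tcp_rot']).as_matrix(); return s,r
def go(p,yaw=None):
    """shift in tool axes to world p; roll (deg) so that tool y lies along world yaw (deg, mod 180)"""
    s,r=tool(); d=r.T@(np.array(p)-s['ee_pos'])
    y=np.degrees(np.arctan2(r[1,1],r[0,1]))
    print('t',s['time'],'tcp',np.round(s['ee_pos'],4),'yaw_y',round(y,1),'shift',np.round(d,4), 'q7',round(s['joint_positions'][6],2), 'w',round(s['gripper_width'],3),'F',np.round(s['contact_force'],1))
    if yaw is not None: print('roll',round(-((yaw-y+90)%180-90),1))
E
python3 - <<'E'
from h import *
t=load('top0')
a=np.radians(7.8);go([.4438-.005*np.cos(a),-.0575-.005*np.sin(a),.15],97.8)
print(np.round(tool()[1],3))
T=lambda x,y:(240+x/4-.375,110+y/4-.375)
print(onz(t,*T(192,60),.138),onz(t,*T(70,133),.138))
E
```

```text
t 0.1 tcp [0.2748 0.5886 0.2217] yaw_y 65.0 shift [-0.4223 -0.5165  0.0725] q7 -0.06 w 1.002 F [-0.2  0.2  0. ]
roll -32.8
[[-0.906  0.423 -0.001]
 [ 0.423  0.906 -0.001]
 [-0.    -0.002 -1.   ]]
[ 0.65783205 -0.12230404  0.138     ] [ 0.60585376 -0.03209148  0.138     ]
```

Call:
step_arm --plan "-0.035 -0.043 0 0 0; -0.035 -0.043 0 0 0; -0.035 -0.043 0 0 0; -0.035 -0.043 0 0 0; -0.035 -0.043 0 0 0; -0.035 -0.043 0 0 0; -0.035 -0.043 0 0 0; -0.035 -0.043 0 0 0; -0.035 -0.043 0 0 0; -0.035 -0.043 0 0 0; -0.035 -0.043 0 0 0; -0.037 -0.043 0 0 0; 0 0 0 -8.2 0; 0 0 0 -8.2 0; 0 0 0 -8.2 0; 0 0 0 -8.2 0; 0 0 0 0 0; 0 0 0 0 0"

```text
time: 2.35
ee_pos: [0.4389, -0.0571, 0.2225]
tcp_rot: [-0.0, -0.066, 0.998, 0.0]
contact_force: [0.8, -0.3, 0.3]
gripper_width: 1.0
```

Run:
```python
from h import *
a=np.radians(7.8);go([.4438-.005*np.cos(a),-.0575-.005*np.sin(a),.005],97.8)
snap('top','top1');snap('scene','scene1')
a=cv2.imread('pics/top1.png')
cv2.imwrite('pics/v1.png',a)
```

```text
t 2.35 tcp [ 0.4389 -0.0571  0.2225] yaw_y 97.6 shift [ 2.000e-04 -1.100e-03  2.175e-01] q7 1.62 w 1.0 F [ 0.8 -0.3  0.3]
roll -0.2
```

View pics/v1.png

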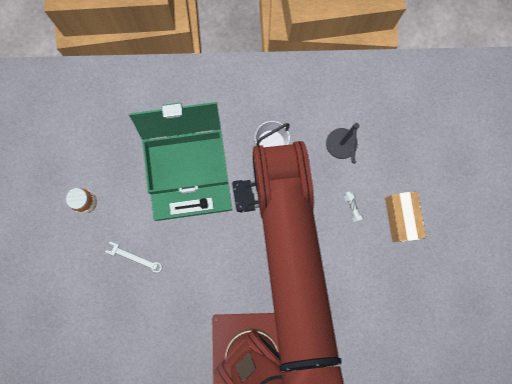

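View pics/scene1.png

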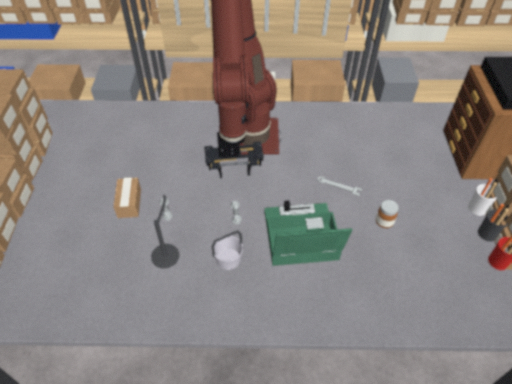

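No third bolt where the arm was hiding the counter, and bolt A is unmoved at about (235,210) in the scene view. I'll go down and grasp it.

Call:
step_arm --plan "0 0 0.05 0 0; 0 0 0.05 0 0; 0 0 0.05 0 0; 0 0 0.04 0 0; 0 0 0.02 0 0; 0 0 0.007 0 0; 0 0 0 0 0; 0 0 0 0 0; 0 0 0 0 1; 0 0 0 0 1; 0 0 0 0 1; 0 0 0 0 1; 0 0 0 0 1; 0 0 0 0 1"

```text
time: 4.2
ee_pos: [0.439, -0.0572, 0.0055]
tcp_rot: [-0.0, -0.068, 0.998, -0.0]
contact_force: [-1.4, -0.5, 0.9]
gripper_width: 0.404
```

Run:
```python
from h import *
go([.4389,-.0571,.2])
```

```text
t 4.2 tcp [ 0.439  -0.0572  0.0055] yaw_y 97.8 shift [ 1.000e-04  1.000e-04 -1.945e-01] q7 1.94 w 0.404 F [-1.4 -0.5  0.9]
```

Call:
step_arm --plan "0 0 0 0 1; 0 0 0 0 1; 0 0 0 0 1; 0 0 0 0 1; 0 0 0 0 1"

```text
time: 4.82
ee_pos: [0.4391, -0.0573, 0.0056]
tcp_rot: [0.0, -0.068, 0.998, -0.0]
contact_force: [0.4, -2.1, 0.2]
gripper_width: 0.222
```

Call:
step_arm --plan "0 0 -0.02 0 1; 0 0 -0.04 0 1; 0 0 -0.05 0 1; 0 0 -0.05 0 1; 0 0 -0.03 0 1; 0 0 0 0 1"

```text
time: 5.58
ee_pos: [0.4399, -0.0567, 0.1969]
tcp_rot: [0.002, -0.068, 0.998, 0.001]
contact_force: [0.0, 0.0, -4.7]
gripper_width: 0.22
```

Run:
```python
from h import *
go([.572,.143,.16],96.3)
```

```text
t 5.575 tcp [ 0.4399 -0.0567  0.1969] yaw_y 97.8 shift [-0.1579  0.1798  0.0377] q7 1.62 w 0.22 F [ 0.   0.  -4.7]
roll 1.5
```

Call:
step_arm --plan "-0.0263 0.03 0 1.5 1; -0.0263 0.03 0 0 1; -0.0263 0.03 0 0 1; -0.0263 0.03 0 0 1; -0.0263 0.03 0 0 1; -0.0263 0.03 0 0 1; 0 0 0.04 0 1; 0 0 0 0 1; 0 0 0 0 1"

```text
time: 6.7
ee_pos: [0.5751, 0.1387, 0.1555]
tcp_rot: [-0.0, -0.054, 0.999, -0.0]
contact_force: [0.6, -0.6, -3.6]
gripper_width: 0.219
```

Run:
```python
from h import *
go([.572,.143,.02],96.3)
snap('scene','scene2')
crop('scene2','v2',200,130,200,150,4)
```

```text
t 6.7 tcp [0.5751 0.1387 0.1555] yaw_y 96.2 shift [0.0025 0.0047 0.1355] q7 1.55 w 0.219 F [ 0.6 -0.6 -3.6]
roll -0.1
```

View pics/v2.png

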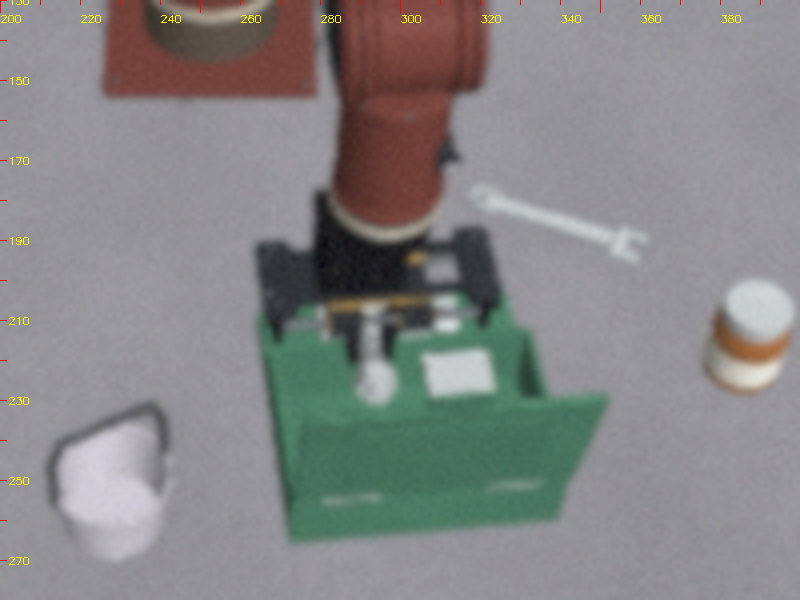

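The bolt is held above the right half of the box, at about (292,225). I'll lower it and let go.

Call:
step_arm --plan "0.002 0.005 0.04 0 1; 0 0 0.04 0 1; 0 0 0.035 0 1; 0 0 0.02 0 1; 0 0 0 0 1; 0 0 0 0 0.5; 0 0 0 0 0.5; 0 0 0 0 0.5; 0 0 0 0 0.5; 0 0 -0.03 0 0.5; 0 0 -0.05 0 0.5; 0 0 -0.05 0 0.5; 0 0 -0.05 0 0.3; 0 0 0 0 0; 0 0 0 0 0"

```text
time: 8.62
ee_pos: [0.5725, 0.1444, 0.2001]
tcp_rot: [-0.0, -0.055, 0.998, 0.0]
contact_force: [0.1, 0.5, -0.3]
gripper_width: 0.756
```

Run:
```python
from h import *
a=np.radians(17);go([.4303-.005*np.cos(a),-.3258-.005*np.sin(a),.2],107)
snap('scene','scene3');snap('top','top3')
crop('scene3','v3',130,130,200,150,4)
```

```text
t 8.625 tcp [0.5725 0.1444 0.2001] yaw_y 96.3 shift [ 1.977e-01 -4.528e-01  1.000e-04] q7 1.52 w 0.756 F [ 0.1  0.5 -0.3]
roll -10.7
```

View pics/v3.png

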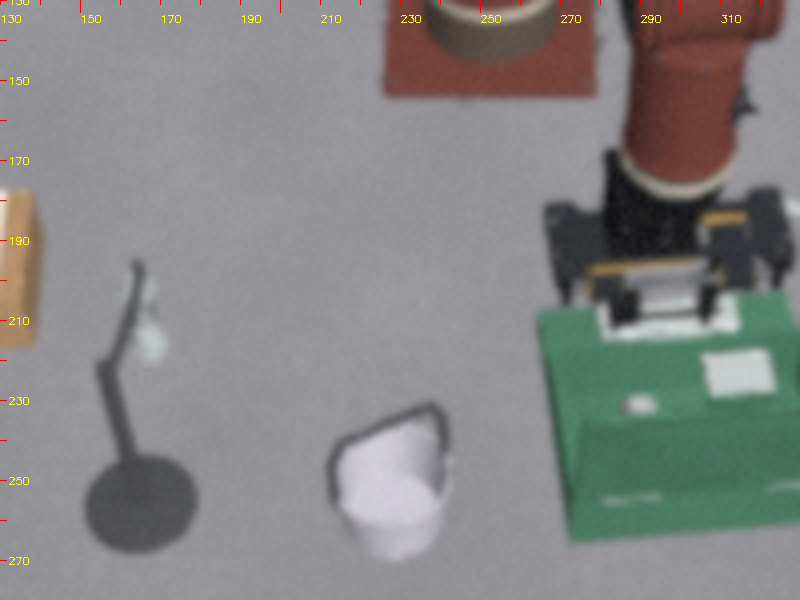

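View pics/top3.png

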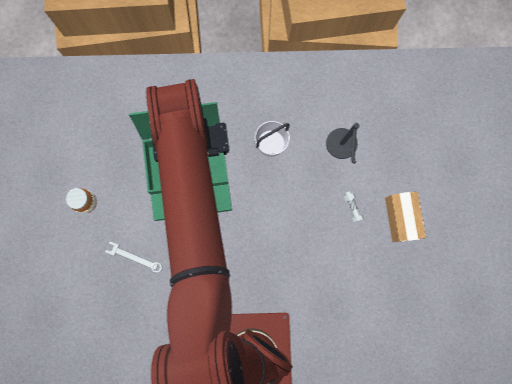

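Bolt A lies inside the box, at about (291,231). Bolt B is still at (353,207) in the top view. Before going near the hook I'll check how far the wrist sticks out.

Run:
```python
from h import *
crop('scene1','v4',180,50,120,130,5)
crop('top1','v5',220,130,120,120,5)
```

```text
(no output)
```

View pics/v4.png

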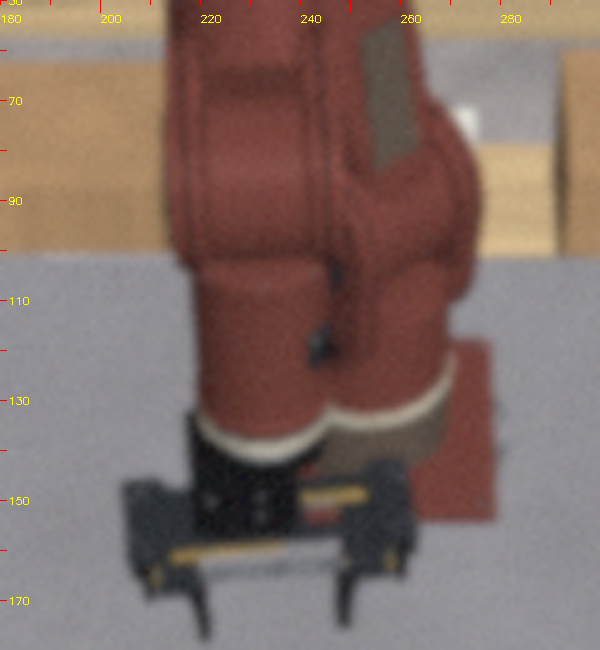

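View pics/v5.png

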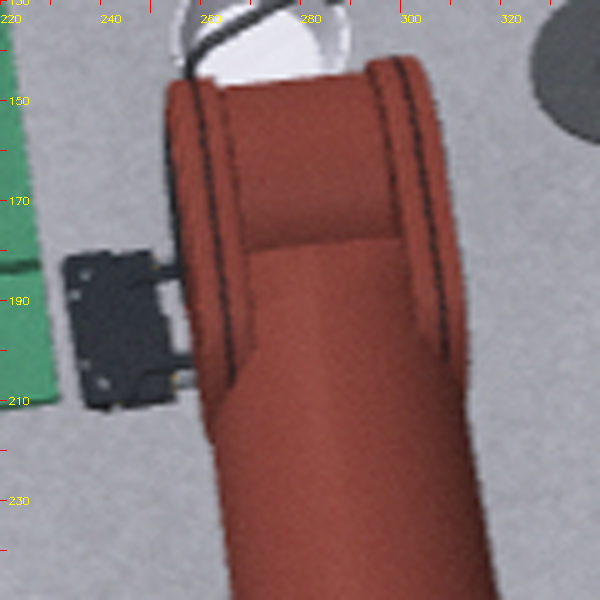

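Run:
```python
from h import *
s=load('scene1');t=load('top1')
for z in (.22,.3,.4,.45,.5,.55,.6,.65): print(z,proj(s,[.49,-.06,z]),proj(t,[.439,-.057,z]),proj(t,[.50,-.057,z]))
```

```text
0.22 [[232.27278036 186.29710176]] [[269.41485052 196.05181768]] [[268.5999335  173.53469672]]
0.3 [[231.45499496 170.04398997]] [[271.19618325 191.65829944]] [[270.3149111  167.71190819]]
0.4 [[230.33239971 147.73292155]] [[273.77990636 185.2857479 ]] [[272.79956922 159.27585702]]
0.45 [[229.72389065 135.63908173]] [[275.25244636 181.65384284]] [[274.21415761 154.47296687]]
0.5 [[229.0802757  122.84752831]] [[276.86899881 177.66674231]] [[275.76584568 149.20458814]]
0.55 [[228.39842665 109.29608952]] [[278.65177621 173.26966087]] [[277.47557971 143.39960288]]
0.6 [[227.67483224  94.91498079]] [[280.62780677 168.39593562]] [[279.36880186 136.97162841]]
0.65 [[226.9055377  79.6256028]] [[282.83031418 162.96362287]] [[281.47672483 129.81468962]]
```

Call:
step_arm --plan "0.03 -0.04 0 0 0; 0.03 -0.04 0 0 0; 0.03 -0.04 0 0 0; 0.03 -0.04 0 0 0; 0.03 -0.04 0 0 0; 0.0275 -0.05 0 0 0; 0.02 -0.05 0 0 0; 0 -0.05 0 0 0; 0 -0.05 0 0 0; 0 -0.053 0 0 0; 0 0 0 -10.7 0; 0 0 0 0 0; 0 0 0 0 0"

```text
time: 10.35
ee_pos: [0.4234, -0.3118, 0.2025]
tcp_rot: [-0.0, -0.145, 0.99, 0.002]
contact_force: [0.1, 0.4, -0.3]
gripper_width: 0.996
```

Run:
```python
from h import *
a=np.radians(17);go([.4303-.005*np.cos(a),-.3258-.005*np.sin(a),.005],107)
snap('scene','scene4')
crop('scene4','v6',90,130,200,150,4)
```

```text
t 10.35 tcp [ 0.4234 -0.3118  0.2025] yaw_y 106.6 shift [ 0.0024 -0.016   0.1974] q7 2.63 w 0.996 F [ 0.1  0.4 -0.3]
roll -0.4
```

View pics/v6.png

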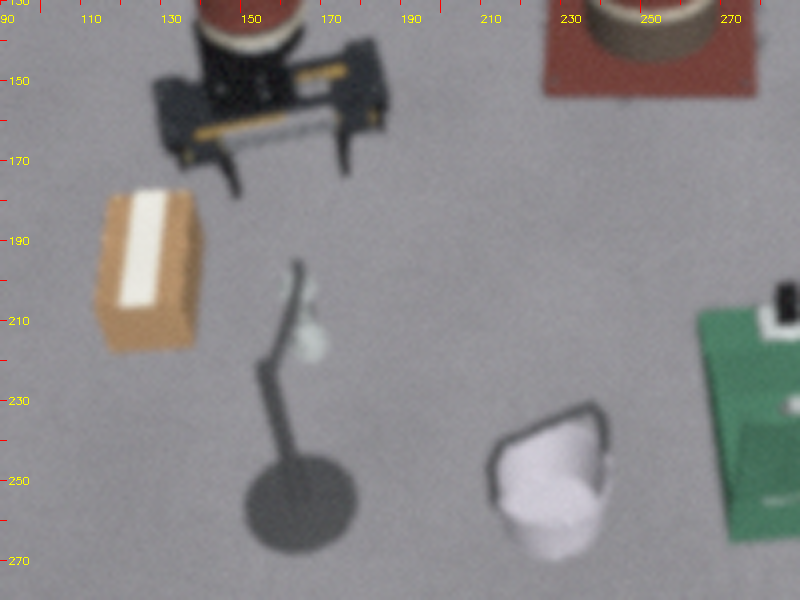

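Run:
```python
from h import *
t=load('top0')
T=lambda x,y:(240+x/4-.375,110+y/4-.375)
for q in ((608,340),(637,524),(712,328),(744,515)): print(onz(t,*T(*q),.07))
for q in ((582,352),(612,527)): print(onz(t,*T(*q),.0))
```

```text
[ 0.45381923 -0.43099369  0.07      ]
[ 0.31678195 -0.44224464  0.07      ]
[ 0.46072071 -0.50952878  0.07      ]
[ 0.32113927 -0.52170709  0.07      ]
[ 0.45422562 -0.43208912  0.        ]
[ 0.31760343 -0.44546543  0.        ]
```

Call:
step_arm --plan "0 0 0 10.5 0; 0 0 0 10.5 0; 0 0 0 10.5 0; 0 0 0 10.5 0; 0 0 0 10.5 0; 0 0 0 10.5 0; 0 0 0 10.5 0; 0 0 0 10.5 0; 0 0 0 10.5 0; 0 0 0 10.5 0; 0 0 0 10.5 0; 0 0 0 10.5 0; 0 0 0 10.5 0; 0 0 0 10.5 0; 0 0 0 10.5 0; 0 0 0 10.5 0; 0 0 0 10.5 0; 0 0 0 1 0; 0 0 0 0 0"

```text
time: 12.78
ee_pos: [0.4238, -0.3119, 0.2028]
tcp_rot: [-0.001, 0.988, 0.152, -0.0]
contact_force: [0.0, 0.7, -0.5]
gripper_width: 1.001
```

Run:
```python
from h import *
a=np.radians(17);go([.4303-.005*np.cos(a),-.3258-.005*np.sin(a),.006],107)
```

```text
t 12.775 tcp [ 0.4238 -0.3119  0.2028] yaw_y -72.5 shift [-0.003   0.0157  0.1967] q7 -0.45 w 1.001 F [ 0.   0.7 -0.5]
roll 0.5
```

Call:
step_arm --plan "-0.003 0.016 0 0.5 0; 0 0 0.05 0 0; 0 0 0.05 0 0; 0 0 0.05 0 0; 0 0 0.035 0 0; 0 0 0.009 0 0; 0 0 0 0 0; 0 0 0 0 0; 0 0 0 0 1; 0 0 0 0 1; 0 0 0 0 1; 0 0 0 0 1; 0 0 0 0 1; 0 0 0 0 1; 0 0 0 0 1; 0 0 0 0 1; 0 0 0 0 1; 0 0 0 0 1; 0 0 0 0 1; 0 0 0 0 1"

```text
time: 15.28
ee_pos: [0.4251, -0.3282, 0.0086]
tcp_rot: [-0.001, 0.989, 0.146, -0.001]
contact_force: [-0.2, 0.1, 1.1]
gripper_width: 0.221
```

Call:
step_arm --plan "0 0 -0.02 0 1; 0 0 -0.04 0 1; 0 0 -0.05 0 1; 0 0 -0.05 0 1; 0 0 -0.03 0 1; 0 0 0 0 1"

```text
time: 16.02
ee_pos: [0.4262, -0.3294, 0.2011]
tcp_rot: [-0.0, 0.989, 0.146, 0.001]
contact_force: [-0.1, -0.1, -3.3]
gripper_width: 0.217
```

Run:
```python
from h import *
go([.563,.223,.2],96.3)
```

```text
t 16.025 tcp [ 0.4262 -0.3294  0.2011] yaw_y -73.2 shift [ 0.2906 -0.4893  0.0017] q7 -0.42 w 0.217 F [-0.1 -0.1 -3.3]
roll 10.5
```

Call:
step_arm --plan "0.0264 -0.0445 0 0 1; 0.0264 -0.0445 0 0 1; 0.0264 -0.0445 0 0 1; 0.0264 -0.0445 0 0 1; 0.0264 -0.0445 0 0 1; 0.0264 -0.0445 0 0 1; 0.0264 -0.0445 0 0 1; 0.0264 -0.0445 0 0 1; 0.0264 -0.0445 0 0 1; 0.0264 -0.0445 0 0 1; 0.0264 -0.0445 0 0 1; 0 0 0 10.5 1; 0 0 0 0 1; 0 0 0 0 1; 0 0 0 0 1"

```text
time: 17.9
ee_pos: [0.5618, 0.2233, 0.1991]
tcp_rot: [-0.001, 0.998, 0.055, -0.001]
contact_force: [0.0, -0.4, -2.0]
gripper_width: 0.222
```

Run:
```python
from h import *
go([.563,.221,.023],96.3)
snap('scene','scene5')
crop('scene5','v7',200,130,200,150,4)
```

```text
t 17.9 tcp [0.5618 0.2233 0.1991] yaw_y -83.6 shift [0.0013 0.0028 0.1761] q7 -1.6 w 0.222 F [ 0.  -0.4 -2. ]
roll 0.1
```

View pics/v7.png

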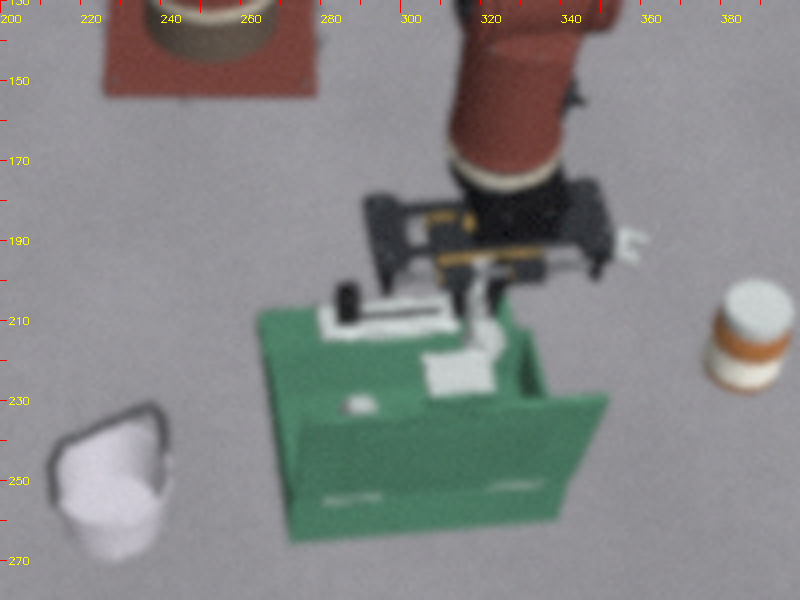

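Bolt B is held, nut end at about (320,215), over the left half of the box. I'll lower it and let go.

Call:
step_arm --plan "0.001 0.003 0.05 0 1; 0 0 0.05 0 1; 0 0 0.04 0 1; 0 0 0.026 0 1; 0 0 0.01 0 1; 0 0 0 0 1; 0 0 0 0 0.5; 0 0 0 0 0.5; 0 0 0 0 0.5; 0 0 0 0 0.5; 0 0 -0.03 0 0.5; 0 0 -0.05 0 0.5; 0 0 -0.06 0 0.5; 0 0 -0.06 0 1; 0 0 0 0 1; 0 0 0 0 1"

```text
time: 19.95
ee_pos: [0.563, 0.2214, 0.2227]
tcp_rot: [-0.001, 0.998, 0.055, -0.001]
contact_force: [-0.6, 0.4, -0.9]
gripper_width: 0.244
```

Run:
```python
from h import *
# lid push: behind the lid, box frame x=+.16, y=0
b=np.array([.5713,.1831]);c,s_=np.cos(np.radians(6.3)),np.sin(np.radians(6.3))
B=lambda x,y:b+np.array([c*x-s_*y,s_*x+c*y])
print(B(.16,-.03))
go([*B(.17,0),.33])
snap('scene','scene6')
crop('scene6','v8',200,110,200,150,4)
```

```text
[0.73362578 0.17083866]
t 19.95 tcp [0.563  0.2214 0.2227] yaw_y -83.7 shift [ 0.1738  0.0388 -0.1077] q7 -1.61 w 0.244 F [-0.6  0.4 -0.9]
```

View pics/v8.png

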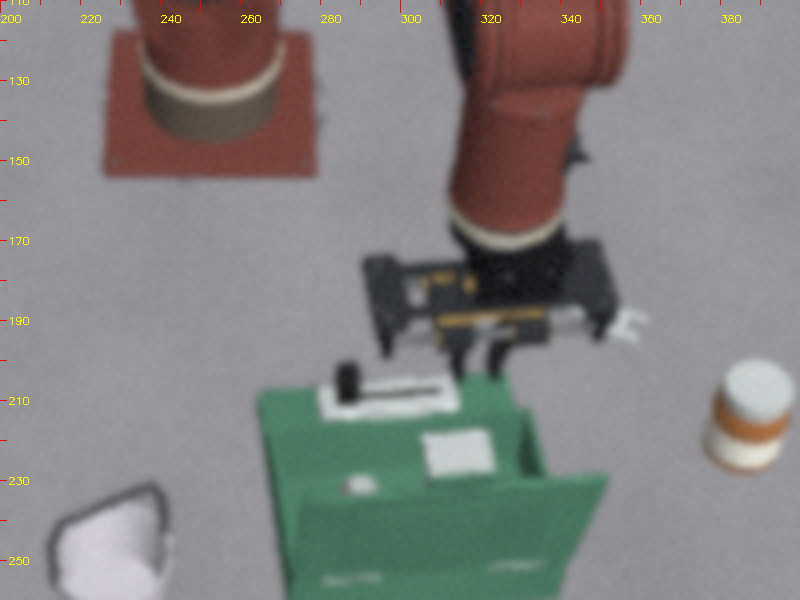

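Call:
step_arm --plan "0 0 -0.055 0 1; 0 0.02 -0.055 0 1; 0.045 0.019 0 0 1; 0.045 0 0 0 1; 0.045 0 0 0 1; 0.038 0 0 0 1; 0 0 0 0 1; 0 0 0 0 1"

```text
time: 21.0
ee_pos: [0.7395, 0.2007, 0.3312]
tcp_rot: [-0.0, 0.999, 0.055, -0.002]
contact_force: [-0.4, -0.7, 0.1]
gripper_width: 0.005
```

Run:
```python
from h import *
b=np.array([.5713,.1831]);c,s_=np.cos(np.radians(6.3)),np.sin(np.radians(6.3))
B=lambda x,y:b+np.array([c*x-s_*y,s_*x+c*y])
go([*B(.17,0),.205])
snap('scene','scene7');snap('top','top7')
crop('scene7','v9',200,130,200,150,4)
crop('top7','v10',100,60,170,180,3)
```

```text
t 21.0 tcp [0.7395 0.2007 0.3312] yaw_y -83.7 shift [ 0.0014 -0.0009  0.1262] q7 -1.49 w 0.005 F [-0.4 -0.7  0.1]
```

View pics/v9.png

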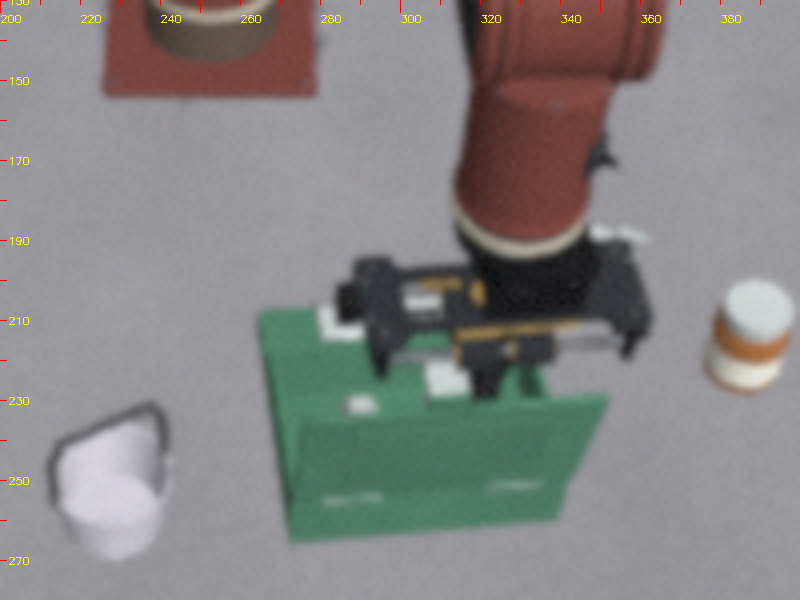

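View pics/v10.png

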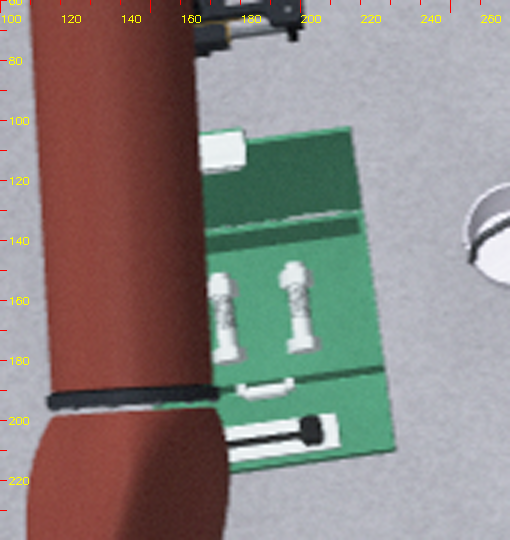

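Run:
```python
from h import *
s=load('scene7');t=load('top7');print(proj(s,[[.7395,.2007,.3312],[.7395,.2007,.205]]),proj(t,[.7395,.2007,.3312]))
def Sb(x,y):return (255+x/5-.4,165+y/5-.4)
def Ta(x,y):return (130+x/4-.375,95+y/4-.375)
print(two(t,Ta(3,72),s,Sb(487,320)),two(t,Ta(348,32),s,Sb(100,355)),two(t,Ta(207,37),s,Sb(335,262)))
```

```text
[[319.44921399 227.13628333]
 [314.76289954 251.60246293]] [[165.57693279  74.85171733]]
(array([0.67441232, 0.31403183, 0.23554568]), np.float64(0.006616055093524525)) (array([0.69827663, 0.07814041, 0.22916183]), np.float64(0.00015513663172317946)) (array([0.67710957, 0.19109555, 0.29556403]), np.float64(0.050195009299277865))
```

Call:
step_arm --plan "0 0 0.045 0 1; 0 0 0.045 0 1; 0 0 0.036 0 1; 0 0 0 0 1; -0.03 0 0 0 1; -0.02 0 0 0 1; -0.015 0 0 0 1; -0.015 0 0 0 1; -0.015 0 0 0 1; -0.015 0 0 0 1; -0.015 0 0 0 1; -0.015 0 0 0 1; 0 0 0 0 1"

```text
time: 22.72
ee_pos: [0.6003, 0.1865, 0.2093]
tcp_rot: [-0.002, 0.998, 0.055, 0.0]
contact_force: [-0.1, -0.1, -0.3]
gripper_width: 0.001
```

Run:
```python
from h import *
go([.6,.2,.205])
snap('scene','scene8')
crop('scene8','v11',200,130,200,150,4)
```

```text
t 22.725 tcp [0.6003 0.1865 0.2093] yaw_y -83.7 shift [ 0.0012 -0.0135  0.0043] q7 -1.49 w 0.001 F [-0.1 -0.1 -0.3]
```

View pics/v11.png

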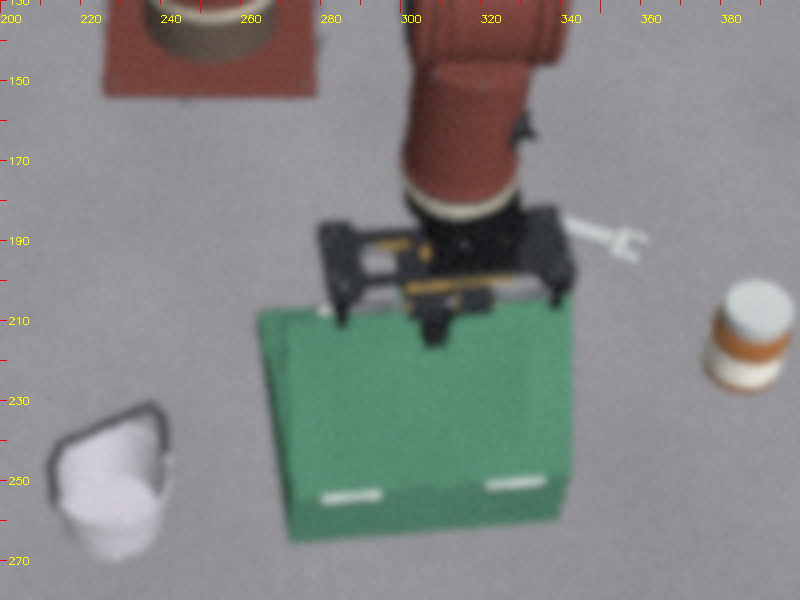

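The lid has tipped forward onto the box. I'll move over its front edge.

Run:
```python
from h import *
go([.503,.1755,.125])
```

```text
t 22.775 tcp [0.6008 0.1866 0.2089] yaw_y -83.7 shift [-0.0984  0.0005  0.0839] q7 -1.49 w 0.005 F [-0.1  0.7 -0.2]
```

Call:
step_arm --plan "-0.05 0 0 0 1; -0.048 0 0 0 1; 0 0 0.04 0 1; 0 0 0.04 0 1; 0 0 0 0 1; 0 0 0.01 0 1; 0 0 0.01 0 1; 0 0 0.005 0 1; 0 0 0.005 0 1; 0 0 0 0 1"

```text
time: 24.02
ee_pos: [0.504, 0.1754, 0.0974]
tcp_rot: [-0.001, 0.998, 0.055, -0.001]
contact_force: [-2.3, -0.7, 3.1]
gripper_width: 0.005
```

Call:
step_arm --plan "0 0 0.004 0 1; 0 0 0.004 0 1; 0 0 0.004 0 1; 0 0 0.004 0 1; 0 0 0 0 1; 0 0 0 0 1"

```text
time: 24.78
ee_pos: [0.5043, 0.1757, 0.0827]
tcp_rot: [-0.001, 0.998, 0.055, -0.001]
contact_force: [-9.2, -1.3, 23.1]
gripper_width: 0.007
```

Call:
step_arm --plan "0 0 0 0 1; 0 0 0 0 1; 0 0 -0.02 0 1; 0 0 -0.05 0 1; 0 0 -0.05 0 1; 0 -0.05 0 0 1; 0 -0.05 0 0 1; 0 -0.05 0 0 1; 0 -0.05 0 0 1; 0 0 0 0 1"

```text
time: 26.02
ee_pos: [0.4806, 0.3791, 0.2014]
tcp_rot: [-0.0, 0.998, 0.058, -0.0]
contact_force: [0.7, -0.1, 0.1]
gripper_width: -0.001
```

Run:
```python
from h import *
go([.6,.2,.205])
snap('scene','scene9');snap('top','top9')
crop('scene9','v12',240,160,150,110,5)
crop('top9','v13',130,60,170,180,3)
```

```text
t 26.025 tcp [0.4806 0.3791 0.2014] yaw_y -83.3 shift [ 0.0977  0.1918 -0.0038] q7 -1.86 w -0.001 F [ 0.7 -0.1  0.1]
```

View pics/v12.png

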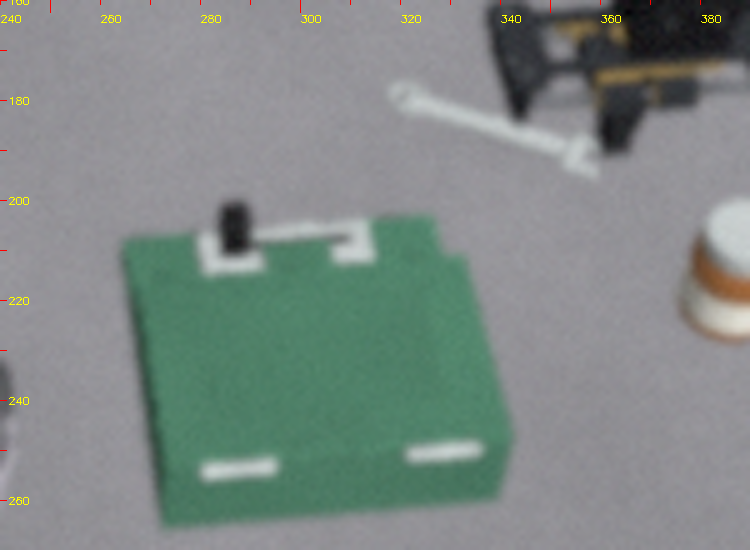

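View pics/v13.png

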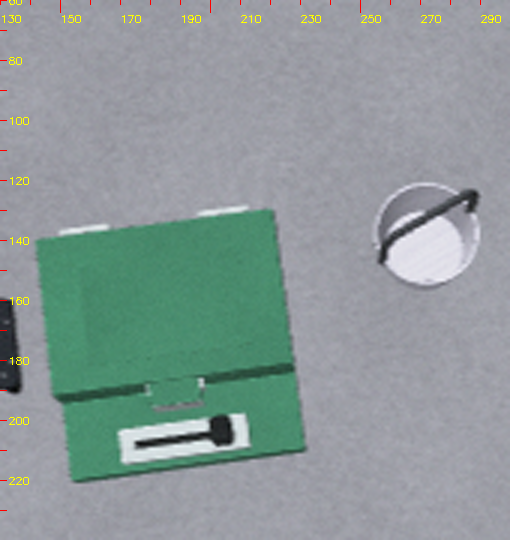

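```bash
cat >> h.py <<'E'
b_=np.array([.5713,.1831]);c_,s_=np.cos(np.radians(6.3)),np.sin(np.radians(6.3))
B=lambda x,y:b_+np.array([c_*x-s_*y,s_*x+c_*y])
def iB(p): d=np.array(p[:2])-b_; return np.array([c_*d[0]+s_*d[1],-s_*d[0]+c_*d[1]])
E
python3 - <<'E'
from h import *
t=load('top9');s=load('scene9')
print('lid corner',two(t,(148.1,192.2),s,(333.0,210.8)))
l=onz(t,203.4,203.,.0805);print('lock',l,iB(l), two(t,(203.4,203.),s,(286.4,201.5)))
e=onz(t,175.3,207.3,.0405);print('slot end',iB(e))
go([*B(-.129,-.092),.2])
E
```

```text
lid corner (array([0.4801023 , 0.2967347 , 0.07743956]), np.float64(0.007454970816474581))
lock [0.44280723 0.12973017 0.0805    ] [-0.13357329 -0.03894746] (array([0.44249296, 0.13111714, 0.0832771 ]), np.float64(0.0031943169451031815))
slot end [-0.12956981  0.04930274]
t 26.125 tcp [0.4825 0.374  0.2019] yaw_y -83.7 shift [-0.0618  0.2915  0.0019] q7 -1.86 w 0.002 F [-0.2 -1.6  0.2]
```

Call:
step_arm --plan "-0.02 0.048 0 0 1; -0.02 0.048 0 0 1; -0.02 0.048 0 0 1; -0.003 0.05 0 0 1; 0 0.05 0 0 1; 0 0.048 0 0 1; 0 0 0 0 1; 0 0 0 0 1"

```text
time: 27.12
ee_pos: [0.4535, 0.0939, 0.2058]
tcp_rot: [-0.001, 0.999, 0.053, -0.001]
contact_force: [0.2, 1.3, -0.4]
gripper_width: 0.005
```

Run:
```python
from h import *
go([*B(-.130,-.092),.056],96.3)
```

```text
t 27.125 tcp [0.4535 0.0939 0.2058] yaw_y -83.9 shift [-0.0028  0.0166  0.1498] q7 -2.04 w 0.005 F [ 0.2  1.3 -0.4]
roll -0.2
```

Call:
step_arm --plan "-0.003 0.017 0 0 1; 0 0 0 0 1; 0 0 0.05 0 1; 0 0 0.05 0 1; 0 0 0.04 0 1; 0 0 0.01 0 1; 0 0 0 0 1; 0 0 0 0 1"

```text
time: 28.12
ee_pos: [0.4304, 0.0733, 0.0745]
tcp_rot: [-0.002, 0.999, 0.053, 0.012]
contact_force: [-0.1, 0.1, -0.1]
gripper_width: 0.006
```

Run:
```python
from h import *
go([*B(-.130,.04-.026),.056],96.3); print(iB(arm.get_state()['ee_pos']))
snap('scene','scene10')
crop('scene10','v14',240,150,150,110,5)
```

```text
t 28.125 tcp [0.4304 0.0733 0.0745] yaw_y -83.9 shift [ 0.0212 -0.1077  0.0193] q7 -2.11 w 0.006 F [-0.1  0.1 -0.1]
roll -0.2
[-0.15207753 -0.09369102]
```

View pics/v14.png

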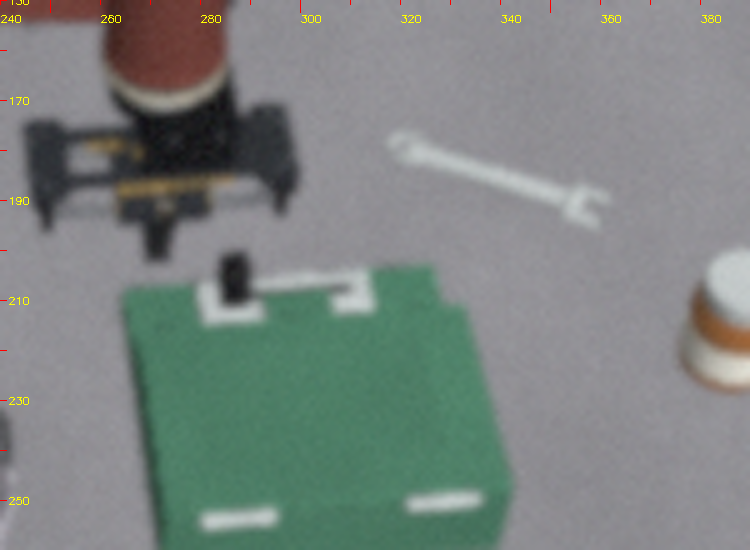

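Run:
```python
from h import *
s=arm.get_state();print(np.round(s['joint_positions'],3),np.round(s['qd'],3),np.round(tool()[1],3))
```

```text
[-1.786 -0.38   1.384  2.196  0.443  1.039 -2.107] [ 0.001 -0.001 -0.001  0.006  0.001 -0.001 -0.001] [[ 0.994  0.106  0.024]
 [ 0.106 -0.994  0.005]
 [ 0.025 -0.002 -1.   ]]
```

Call:
step_arm --plan "0 0 0 0 1; 0 0 0 0 1"

```text
time: 28.42
ee_pos: [0.4293, 0.0733, 0.0736]
tcp_rot: [-0.002, 0.998, 0.054, 0.012]
contact_force: [0.1, -0.1, 0.3]
gripper_width: 0.001
```

Run:
```python
from h import *
s=arm.get_state();print(np.round(s['joint_positions'],3),np.round(s['qd'],3))
go([*B(-.130,-.092),.056],96.3)
```

```text
[-1.786 -0.38   1.384  2.198  0.443  1.038 -2.107] [-0.001  0.     0.002  0.005  0.    -0.    -0.   ]
t 28.425 tcp [0.4293 0.0733 0.0736] yaw_y -83.9 shift [ 0.0227 -0.0016  0.0182] q7 -2.11 w 0.001 F [ 0.1 -0.1  0.3]
roll -0.2
```

Call:
step_arm --plan "0 0 -0.05 0 1; 0 0 -0.05 0 1; 0 0 -0.05 0 1; 0 0 0 0 1"

```text
time: 28.92
ee_pos: [0.4275, 0.0729, 0.2265]
tcp_rot: [-0.003, 0.998, 0.053, 0.014]
contact_force: [0.6, -0.6, -0.9]
gripper_width: 0.003
```

Run:
```python
from h import *
s=arm.get_state();print(np.round(s['joint_positions'],3))
go([.62,.09,.3],96.3)
```

```text
[-1.382 -0.365  0.912  2.005  0.301  1.348 -2.028]
t 28.925 tcp [0.4275 0.0729 0.2265] yaw_y -83.9 shift [ 0.1952  0.0031 -0.0682] q7 -2.03 w 0.003 F [ 0.6 -0.6 -0.9]
roll -0.2
```

Run:
```python
from h import *
snap('top','top11')
```

```text
(no output)
```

View pics/top11.png

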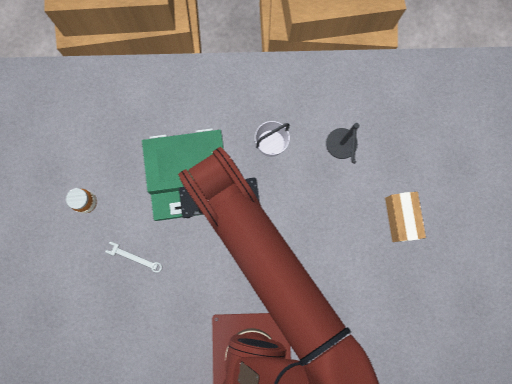

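Run:
```python
from h import *
go([*B(-.126,-.092),.2265],96.3)
print(B(-.126,-.092))
```

```text
t 28.975 tcp [0.4265 0.0724 0.2245] yaw_y -83.9 shift [ 0.0301 -0.0022 -0.0012] q7 -2.03 w 0.005 F [-0.   0.6 -0.9]
roll -0.2
[0.45615648 0.07782907]
```

Call:
step_arm --plan "0.05 0 0 0 1; 0.05 0 0 0 1; 0.05 0 0 0 1; 0 0 0 0 1; 0 0 0 0 1"

```text
time: 29.6
ee_pos: [0.5132, 0.0819, 0.2217]
tcp_rot: [-0.003, 0.999, 0.047, -0.01]
contact_force: [-0.5, -0.4, 0.3]
gripper_width: 0.007
```

Run:
```python
from h import *
go([*B(-.126,-.092),.2265],96.3)
s=arm.get_state();print(np.round(s['joint_positions'],3))
```

```text
t 29.6 tcp [0.5132 0.0819 0.2217] yaw_y -84.6 shift [-0.0573 -0.0014 -0.0037] q7 -1.52 w 0.007 F [-0.5 -0.4  0.3]
roll -0.9
[-1.407  0.173  1.314  1.807 -0.179  1.315 -1.524]
```

Call:
step_arm --plan "0 0 -0.05 0 1; 0 0 -0.05 0 1; 0.03 0 0 0 1; 0.03 0 0 0 1; 0.03 0 0 0 1; 0.03 0 0 0 1; 0 0 0 0 1"

```text
time: 30.48
ee_pos: [0.6335, 0.0926, 0.322]
tcp_rot: [-0.005, 0.999, 0.047, -0.009]
contact_force: [-0.4, -0.2, -0.8]
gripper_width: 0.005
```

Run:
```python
from h import *
go([*B(-.126,-.092),.2265],96.3)
s=arm.get_state();print(np.round(s['joint_positions'],3))
```

```text
t 30.475 tcp [0.6335 0.0926 0.322 ] yaw_y -84.6 shift [-0.1764 -0.0009  0.0984] q7 -1.35 w 0.005 F [-0.4 -0.2 -0.8]
roll -0.9
[-0.98   0.487  1.165  1.351 -0.451  1.602 -1.345]
```

Call:
step_arm --plan "0.04 0 0 0 0.5; 0.04 0 0 0 0.5; 0.04 0 0 0 0.5; 0.03 0 0 0 0.5; 0 0.04 0 0 0.5; 0 0.04 0 0 0.5; 0 0.04 0 0 0.5; 0 0.04 0 0 0.5; 0 0.04 0 0 0.5; 0 0 0 0 0.5"

```text
time: 31.72
ee_pos: [0.7998, -0.0961, 0.3201]
tcp_rot: [-0.003, 0.999, 0.044, -0.008]
contact_force: [-1.3, 0.2, -0.4]
gripper_width: 0.501
```

Run:
```python
from h import *
go([.633,-.077,.3],96.3)
s=arm.get_state();print(np.round(s['joint_positions'],3))
```

```text
t 31.725 tcp [ 0.7998 -0.0961  0.3201] yaw_y -85.0 shift [-0.1641 -0.0335  0.0228] q7 -1.14 w 0.501 F [-1.3  0.2 -0.4]
roll -1.3
[-0.289  0.836  0.989  0.76  -0.685  1.794 -1.144]
```

Call:
step_arm --plan "-0.005 0.045 0 0 0.5; -0.005 0.045 0 0 0.5; -0.01 0.045 0 0 0.5; -0.015 0.045 0 0 0.5; -0.015 0.045 0 0 0.5; -0.02 0.045 0 0 0.5; -0.02 0.045 0 0 0.5; -0.02 0.045 0 0 0.5; 0 0 0 0 0.5; 0 0 0 0 0.5"

```text
time: 32.98
ee_pos: [0.7271, -0.4586, 0.3183]
tcp_rot: [-0.003, 0.999, 0.048, -0.008]
contact_force: [1.1, 0.4, -0.0]
gripper_width: 0.498
```

Run:
```python
from h import *
go([.42,-.32,.32],96.3)
s=arm.get_state();print(np.round(s['joint_positions'],3))
```

```text
t 32.975 tcp [ 0.7271 -0.4586  0.3183] yaw_y -84.5 shift [-0.2924 -0.1673  0.0039] q7 -0.8 w 0.498 F [ 1.1  0.4 -0. ]
roll -0.8
[ 0.337  0.985  0.921  0.401 -0.767  1.904 -0.802]
```

Call:
step_arm --plan "-0.036 -0.021 0 0 0.5; -0.036 -0.021 0 0 0.5; -0.036 -0.021 0 0 0.5; -0.036 -0.021 0 0 0.5; -0.036 -0.021 0 0 0.5; -0.036 -0.021 0 0 0.5; -0.036 -0.021 0 0 0.5; -0.036 -0.021 0 0 0.5; 0 0 0 0 0.5; 0 0 0 0 0.5"

```text
time: 34.22
ee_pos: [0.4337, -0.3216, 0.3229]
tcp_rot: [-0.004, 0.999, 0.05, -0.008]
contact_force: [0.4, -0.6, -0.1]
gripper_width: 0.501
```

Run:
```python
from h import *
go([.46,-.1,.32],96.3)
s=arm.get_state();print(np.round(s['joint_positions'],3))
```

```text
t 34.225 tcp [ 0.4337 -0.3216  0.3229] yaw_y -84.3 shift [ 0.0482 -0.2178  0.004 ] q7 -0.73 w 0.501 F [ 0.4 -0.6 -0.1]
roll -0.6
[-0.602  0.181  1.334  1.6   -0.17   1.517 -0.731]
```

Call:
step_arm --plan "0.01 -0.035 0 0 0.5; 0.01 -0.035 0 0 0.5; 0.01 -0.035 0 0 0.5; 0.01 -0.035 0 0 0.5; 0.006 -0.035 0 0 0.5; 0.004 -0.035 0 0 0.5; 0.002 -0.035 0 0 0.5; 0 0 0 0 0.5; 0 0 0 0 0.5"

```text
time: 35.35
ee_pos: [0.461, -0.0754, 0.3233]
tcp_rot: [-0.002, 0.999, 0.047, -0.009]
contact_force: [-0.2, -0.4, 0.2]
gripper_width: 0.499
```

Run:
```python
from h import *
go([.46,-.1,.32],96.3)
s=arm.get_state();print(np.round(s['joint_positions'],3))
```

```text
t 35.35 tcp [ 0.461  -0.0754  0.3233] yaw_y -84.6 shift [-0.0033  0.0244  0.0032] q7 -1.55 w 0.499 F [-0.2 -0.4  0.2]
roll -0.9
[-0.966 -0.193  0.915  1.743  0.148  1.536 -1.545]
```

Call:
step_arm --plan "0 -0.035 0 0 0.5; 0 -0.035 0 0 0.5; 0 -0.035 0 0 1; -0.005 -0.035 0 0 1; -0.005 -0.035 0 0 1; -0.01 -0.035 0 0 1; -0.01 -0.035 0 0 1; -0.01 -0.035 0 0 1; 0 0 0 0 1; 0 0 0 0 1"

```text
time: 36.6
ee_pos: [0.3952, 0.1992, 0.3258]
tcp_rot: [-0.003, 0.999, 0.046, -0.009]
contact_force: [-0.3, -0.7, 0.6]
gripper_width: 0.006
```

Run:
```python
from h import *
go([.46,.08,.32],96.3)
s=arm.get_state();print(np.round(s['joint_positions'],3))
```

```text
t 36.6 tcp [0.3952 0.1992 0.3258] yaw_y -84.7 shift [0.0535 0.1247 0.0041] q7 -2.12 w 0.006 F [-0.3 -0.7  0.6]
roll -1.0
[-1.145 -0.172  0.516  1.776  0.07   1.528 -2.117]
```

Call:
step_arm --plan "0.045 -0.02 0 0 1; 0.045 -0.02 0 0 1; 0.045 -0.02 0 0 1; 0.045 -0.02 0 0 1; 0.045 -0.015 0 0 1; 0.04 -0.015 0 0 1; 0.04 -0.015 0 0 1; 0.01 0.05 0 0 1; 0.01 0.05 0 0 1; 0.01 0.05 0 0 1; 0.01 0.05 0 0 1; 0.01 0.04 0 0 1; 0 0 0 0 1; 0 0 0 0 1"

```text
time: 38.35
ee_pos: [0.7588, 0.1187, 0.3187]
tcp_rot: [-0.003, 0.999, 0.047, -0.009]
contact_force: [-0.4, 1.3, 0.4]
gripper_width: 0.003
```

Run:
```python
from h import *
go([.462,.078,.25],96.3)
s=arm.get_state();print(np.round(s['joint_positions'],3))
```

```text
t 38.35 tcp [0.7588 0.1187 0.3187] yaw_y -84.6 shift [-0.298   0.0132  0.0739] q7 -1.49 w 0.003 F [-0.4  1.3  0.4]
roll -0.9
[-0.529  0.656  0.66   0.921 -0.39   1.685 -1.494]
```

Call:
step_arm --plan "-0.037 0.0015 0.007 -0.9 1; -0.037 0.0015 0.007 0 1; -0.037 0.0015 0.007 0 1; -0.037 0.0015 0.007 0 1; -0.037 0.0015 0.007 0 1; -0.037 0.0015 0.007 0 1; -0.037 0.0015 0.007 0 1; -0.037 0.0015 0.007 0 1; 0 0 0 0 1; 0 0 0 0 1"

```text
time: 39.6
ee_pos: [0.4652, 0.0767, 0.2685]
tcp_rot: [-0.004, 0.998, 0.056, -0.008]
contact_force: [0.6, 1.0, -0.4]
gripper_width: 0.009
```

Run:
```python
from h import *
go([*B(-.127,-.094),.06],96.3)
s=arm.get_state();print(np.round(s['joint_positions'],3))
```

```text
t 39.6 tcp [0.4652 0.0767 0.2685] yaw_y -83.6 shift [-0.0064  0.0015  0.2087] q7 -1.75 w 0.009 F [ 0.6  1.  -0.4]
roll 0.1
[-0.942 -0.091  0.658  1.824  0.046  1.404 -1.753]
```

Call:
step_arm --plan "-0.006 0.001 0.02 0 1; 0 0 0.03 0 1; 0 0 0.03 0 1; 0 0 0.03 0 1; 0 0 0 0 1; 0 0 0 0 1"

```text
time: 40.35
ee_pos: [0.4578, 0.0748, 0.1591]
tcp_rot: [-0.003, 0.998, 0.055, -0.009]
contact_force: [0.3, -0.0, -0.3]
gripper_width: -0.0
```

Run:
```python
from h import *
go([*B(-.127,-.094),.06],96.3)
s=arm.get_state();print(np.round(s['joint_positions'],3))
```

```text
t 40.35 tcp [0.4578 0.0748 0.1591] yaw_y -83.7 shift [-0.0006 -0.0005  0.0991] q7 -1.71 w -0.0 F [ 0.3 -0.  -0.3]
roll 0.0
[-0.931 -0.016  0.684  1.999  0.002  1.171 -1.707]
```

The posture is fine now. I'll finish going down and push the lock along.

Call:
step_arm --plan "0 0 0.03 0 1; 0 0 0.03 0 1; 0 0 0.025 0 1; 0 0 0.015 0 1; 0 0 0 0 1; 0 0 0 0 1"

```text
time: 41.1
ee_pos: [0.4558, 0.0754, 0.0591]
tcp_rot: [-0.003, 0.998, 0.055, -0.008]
contact_force: [0.7, 0.2, 0.5]
gripper_width: 0.005
```

Run:
```python
from h import *
go([*B(-.129,.04-.026),.06],96.3);print(iB(arm.get_state()['ee_pos']))
snap('scene','scene12')
crop('scene12','v15',240,150,150,110,5)
```

```text
t 41.1 tcp [0.4558 0.0754 0.0591] yaw_y -83.7 shift [-2.300e-03 -1.084e-01 -1.000e-04] q7 -1.6 w 0.005 F [0.7 0.2 0.5]
roll 0.0
[-0.12663344 -0.09434813]
```

View pics/v15.png

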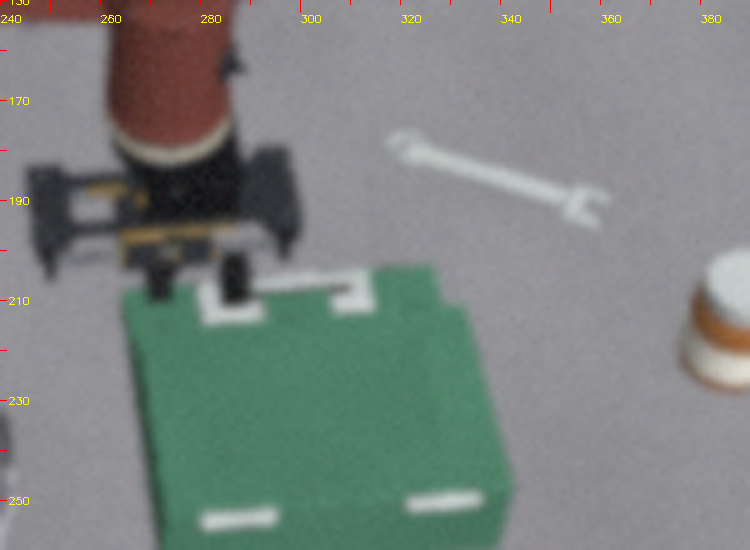

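The closed fingers stand right beside the lock grip, on its -y side, at about (272,207), and the grip is at (287,205). I'll push along box +y.

Call:
step_arm --plan "-0.002 -0.012 0 0 1; 0 -0.012 0 0 1; 0 -0.012 0 0 1; 0 -0.012 0 0 1; 0 -0.012 0 0 1; 0 -0.012 0 0 1; 0 -0.01 0 0 1; 0 -0.01 0 0 1; 0 0 0 0 1"

```text
time: 42.28
ee_pos: [0.4425, 0.1674, 0.0587]
tcp_rot: [-0.003, 0.998, 0.056, -0.009]
contact_force: [-0.1, 0.3, 0.1]
gripper_width: 0.002
```

Run:
```python
from h import *
go([*B(-.129,.04-.026),.06],96.3);print(iB(arm.get_state()['ee_pos']))
```

```text
t 42.275 tcp [0.4425 0.1674 0.0587] yaw_y -83.6 shift [ 0.0007 -0.0154 -0.0012] q7 -1.78 w 0.002 F [-0.1  0.3  0.1]
roll 0.1
[-0.12972307 -0.00143444]
```

Call:
step_arm --plan "0 -0.006 0 0 1; 0 -0.005 0 0 1; 0 -0.004 0 0 1; 0 0 0 0 1"

```text
time: 42.78
ee_pos: [0.441, 0.1818, 0.0588]
tcp_rot: [-0.003, 0.998, 0.056, -0.009]
contact_force: [0.4, 0.5, -1.4]
gripper_width: 0.009
```

Call:
step_arm --plan "0 -0.004 0 0 1; 0 -0.003 0 0 1; 0 0 0 0 1"

```text
time: 43.15
ee_pos: [0.4402, 0.1887, 0.0589]
tcp_rot: [-0.003, 0.998, 0.056, -0.009]
contact_force: [-1.1, -0.1, -0.4]
gripper_width: 0.006
```

Run:
```python
from h import *
go([*B(-.129,.04-.026),.06],96.3);print(iB(arm.get_state()['ee_pos']))
f=snap('scene','scene13');snap('top','top13')
crop('scene13','v16',240,150,150,110,5)
```

```text
t 43.15 tcp [0.4402 0.1887 0.0589] yaw_y -83.6 shift [ 0.0006  0.0059 -0.0012] q7 -1.82 w 0.006 F [-1.1 -0.1 -0.4]
roll 0.1
[-0.12966672  0.01992171]
```

View pics/v16.png

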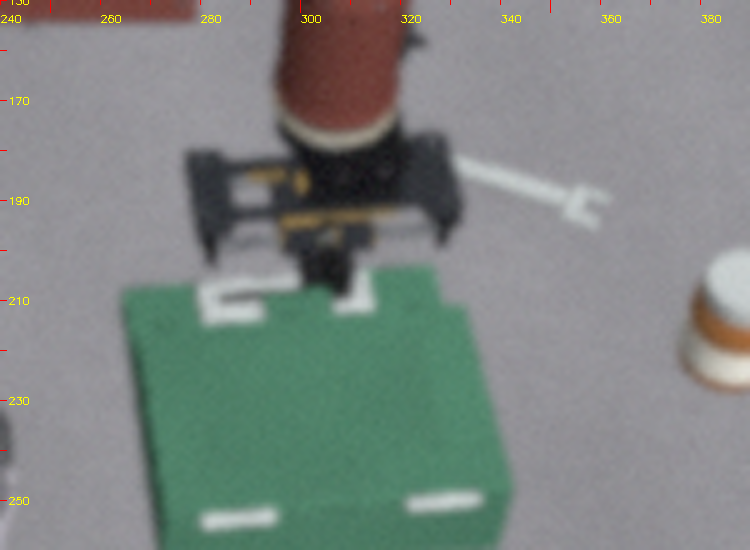

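Call:
step_arm --plan "0 -0.003 0 0 1; 0 -0.003 0 0 1; 0 0 0 0 1"

```text
time: 43.62
ee_pos: [0.44, 0.1912, 0.0589]
tcp_rot: [-0.001, 0.998, 0.054, -0.009]
contact_force: [-0.2, -13.4, 7.0]
gripper_width: 0.002
```

Call:
step_arm --plan "0 -0.003 0 0 1; 0 -0.003 0 0 1; 0 0 0 0 1"

```text
time: 44.0
ee_pos: [0.4399, 0.1917, 0.0589]
tcp_rot: [0.002, 0.999, 0.052, -0.01]
contact_force: [-0.6, -34.6, 20.3]
gripper_width: 0.003
```

The force jumped to 35 N, so the lock is at its stop. I'll back off and check.

Call:
step_arm --plan "0 0 0 0 1; 0 0.012 0 0 1; 0 0.015 0 0 1; 0 0 -0.03 0 1; 0 0 -0.05 0 1; 0 0 -0.05 0 1; 0 0 -0.05 0 1; 0 0 -0.05 0 1; 0 0.04 -0.02 0 0.5; 0.03 0.04 0 0 0.5; 0.03 0.04 0 0 0.5; 0.03 0.04 0 0 0.5; 0.03 0.04 0 0 0.5; 0.03 0.02 0 0 0.5; 0 0 0 0 0.5"

```text
time: 45.88
ee_pos: [0.621, -0.0315, 0.3032]
tcp_rot: [-0.002, 0.998, 0.054, -0.01]
contact_force: [-0.2, -0.1, -0.2]
gripper_width: 0.495
```

Run:
```python
from h import *
go([.633,-.077,.3],96.3)
s=arm.get_state();print(np.round(s['joint_positions'],3))
snap('scene','scene14');snap('top','top14')
crop('scene14','v17',150,150,190,120,4)
crop('top14','v18',130,60,230,180,3)
```

```text
t 45.875 tcp [ 0.621  -0.0315  0.3032] yaw_y -83.8 shift [0.0071 0.0465 0.0028] q7 -1.26 w 0.495 F [-0.2 -0.1 -0.2]
roll -0.1
[-0.693  0.347  0.902  1.425 -0.269  1.519 -1.263]
```

View pics/v17.png

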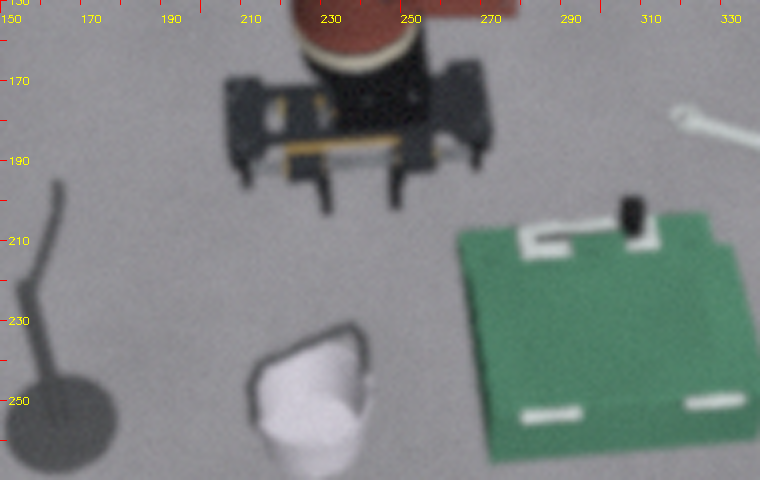

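View pics/v18.png

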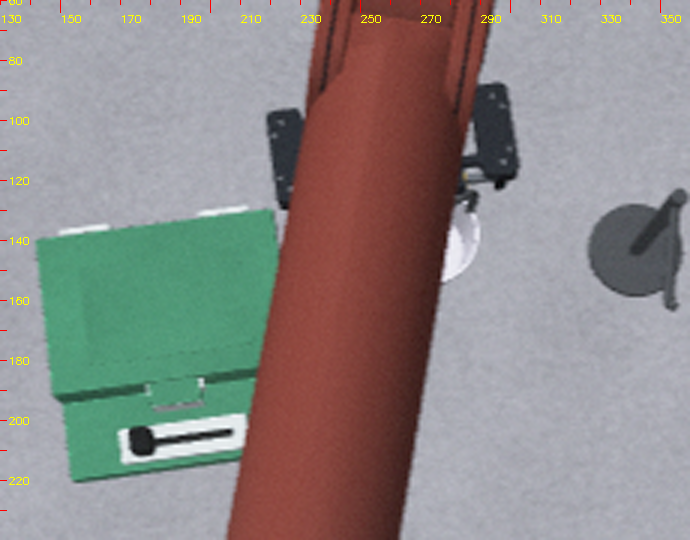

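Call:
step_arm --plan "0 0 0 -10.3 0; 0 0 0 -10.3 0; 0 0 0 -10.3 0; 0 0 0 -10.3 0; 0 0 0 -10.3 0; 0 0 0 -10.3 0; 0 0 0 -10.3 0; 0 0 0 -10.3 0; 0 0 0 -10.3 0; 0 0 0 -10.3 0; 0 0 0 -10.3 0; 0 0 0 0 0; 0 0 0 0 0"

```text
time: 47.6
ee_pos: [0.6196, -0.0293, 0.305]
tcp_rot: [-0.009, 0.504, 0.864, -0.002]
contact_force: [-0.2, 0.3, -0.8]
gripper_width: 1.0
```

Run:
```python
from h import *
go([.622,-.0577,.127],30)
s=arm.get_state();print(np.round(s['joint_positions'],3),np.round(tool()[1],3))
snap('scene','scene15')
crop('scene15','v19',150,130,190,140,4)
t=load('top14');l=onz(t,177,206.2,.0805);print('lock',iB(l))
```

```text
t 47.6 tcp [ 0.6196 -0.0293  0.305 ] yaw_y 29.5 shift [-0.0283 -0.0096  0.1777] q7 0.61 w 1.0 F [-0.2  0.3 -0.8]
roll -0.5
[-0.467  0.281  0.572  1.417 -0.155  1.506  0.614] [[-0.492  0.871 -0.018]
 [ 0.871  0.492  0.006]
 [ 0.014 -0.013 -1.   ]]
lock [-0.13234046  0.03909797]
```

View pics/v19.png

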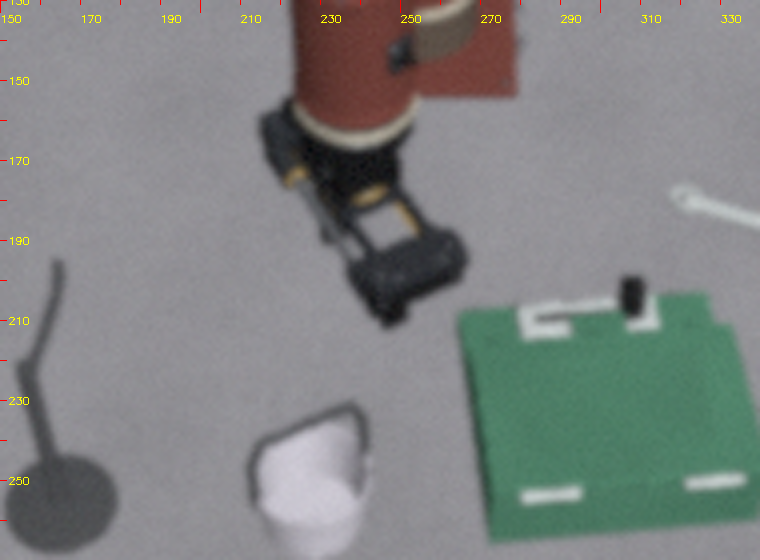

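Call:
step_arm --plan "-0.028 -0.0095 0 -0.5 0; 0 0 0.045 0 0; 0 0 0.045 0 0; 0 0 0.03 0 0; 0 0 0 0 0; 0 0 0 0 0"

```text
time: 48.4
ee_pos: [0.624, -0.0584, 0.1858]
tcp_rot: [-0.009, 0.499, 0.866, -0.002]
contact_force: [-0.3, -0.0, 0.6]
gripper_width: 0.999
```

Run:
```python
from h import *
go([.622,-.0577,.127],30)
snap('scene','scene16');snap('top','top16')
crop('scene16','v20',180,170,110,110,5)
crop('top16','v21',230,90,80,90,6)
```

```text
t 48.4 tcp [ 0.624  -0.0584  0.1858] yaw_y 30.1 shift [ 0.0008 -0.0007  0.0588] q7 0.7 w 0.999 F [-0.3 -0.   0.6]
roll 0.1
```

View pics/v20.png

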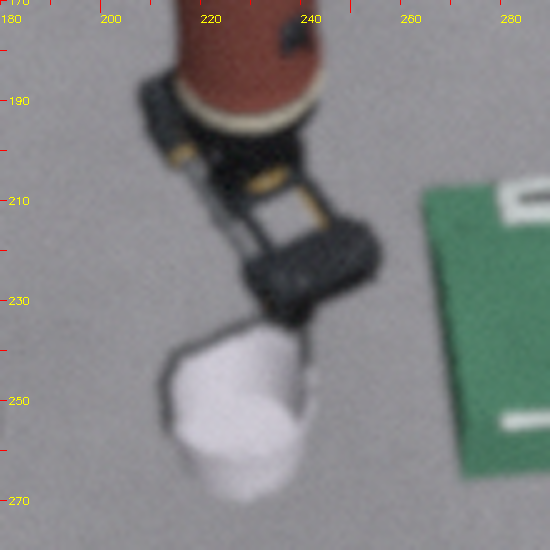

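View pics/v21.png

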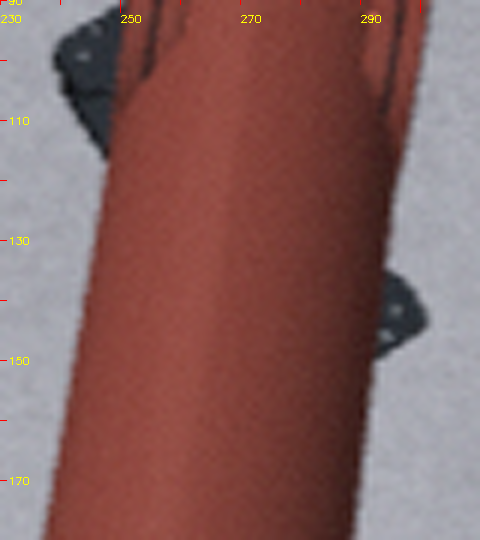

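Call:
step_arm --plan "0 0 0.03 0 0; 0 0 0.02 0 0; 0 0 0.008 0 0; 0 0 0 0 0; 0 0 0 0 1; 0 0 0 0 1; 0 0 0 0 1; 0 0 0 0 1; 0 0 0 0 1; 0 0 0 0 1; 0 0 0 0 1; 0 0 0 0 1; 0 0 0 0 1; 0 0 0 0 1; 0 0 0 0 1; 0 0 0 0 1; 0 0 0 0 1"

```text
time: 50.62
ee_pos: [0.6222, -0.0582, 0.1263]
tcp_rot: [-0.009, 0.499, 0.867, -0.003]
contact_force: [0.3, -1.2, -0.2]
gripper_width: 0.092
```

Call:
step_arm --plan "0 0 -0.01 0 1; 0 0 -0.02 0 1; 0 0 -0.03 0 1; 0 0 -0.03 0 1; 0 0 -0.02 0 1; 0 0 0 0 1; 0 0 0 0 1"

```text
time: 51.5
ee_pos: [0.624, -0.0585, 0.2359]
tcp_rot: [-0.01, 0.499, 0.867, -0.003]
contact_force: [0.3, 0.5, -2.7]
gripper_width: 0.089
```

Run:
```python
from h import *
go([.622,-.0577,.24],-8)
snap('scene','scene17')
crop('scene17','v20b',180,150,110,130,5)
```

```text
t 51.5 tcp [ 0.624  -0.0585  0.2359] yaw_y 30.2 shift [ 0.0017 -0.0014 -0.0041] q7 0.69 w 0.089 F [ 0.3  0.5 -2.7]
roll 38.2
```

View pics/v20b.png

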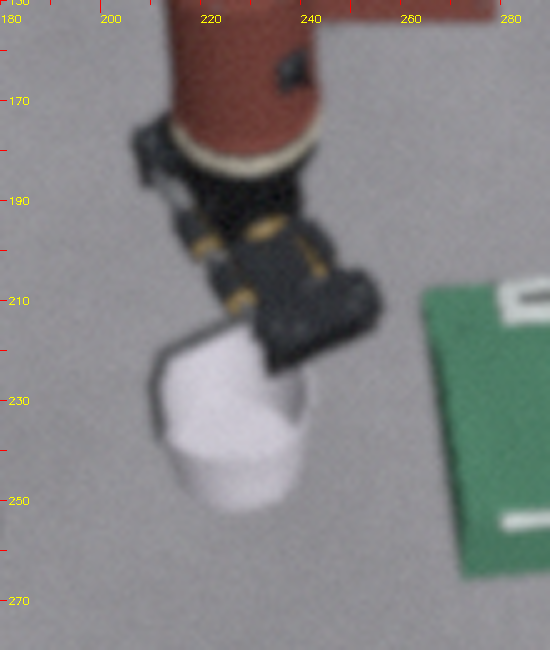

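Call:
step_arm --plan "0 0 0 9.6 1; 0 0 0 9.6 1; 0 0 0 9.6 1; 0 0 0 9.6 1; 0 0 0 0 1; 0 0 0 0 1"

```text
time: 52.3
ee_pos: [0.624, -0.0585, 0.2357]
tcp_rot: [-0.008, 0.755, 0.656, -0.006]
contact_force: [-0.6, -0.8, -2.7]
gripper_width: 0.088
```

Run:
```python
from h import *
s=load('scene17'); 
k=arm.get_state()
print('corner R',onz(s,180+165/5-.4,150+350/5-.4,.247))
go([.436,-.2508,.226],-7.9)
```

```text
corner R [ 0.65215002 -0.11427303  0.247     ]
t 52.3 tcp [ 0.624  -0.0585  0.2357] yaw_y -8.0 shift [-0.2167 -0.1591  0.0125] q7 0.06 w 0.088 F [-0.6 -0.8 -2.7]
roll -0.1
```

Call:
step_arm --plan "-0.02 -0.04 0.005 0 1; -0.02 -0.04 0.005 0 1; -0.03 -0.04 0 0 1; -0.036 -0.02 0 0 1; -0.036 -0.01 0 0 1; -0.036 -0.009 0 0 1; -0.036 0 0 0 1; 0 0 0 0 1; 0 0 0 0 1; 0 0 0 0 1"

```text
time: 53.55
ee_pos: [0.4363, -0.2465, 0.2287]
tcp_rot: [-0.008, 0.755, 0.655, -0.005]
contact_force: [0.2, 0.6, -2.5]
gripper_width: 0.088
```

Run:
```python
from h import *
go([.4367,-.2479,.226],-7.9)
print(np.round(arm.get_state()['joint_positions'],2))
snap('scene','scene18');snap('top','top18')
crop('scene18','v22',120,140,110,130,5)
crop('top18','v23',300,90,120,140,4)
```

```text
t 53.55 tcp [ 0.4363 -0.2465  0.2287] yaw_y -8.1 shift [-0.0013  0.0006  0.0027] q7 0.31 w 0.088 F [ 0.2  0.6 -2.5]
roll -0.2
[-0.42  0.02  0.87  1.83 -0.01  1.32  0.31]
```

View pics/v22.png

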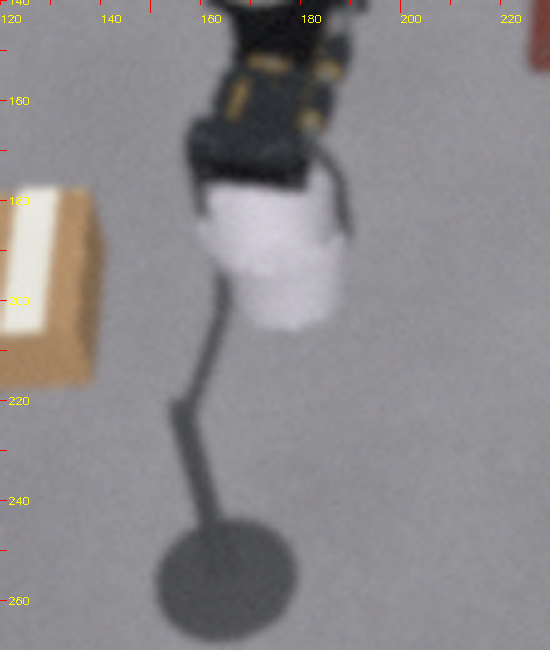

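View pics/v23.png

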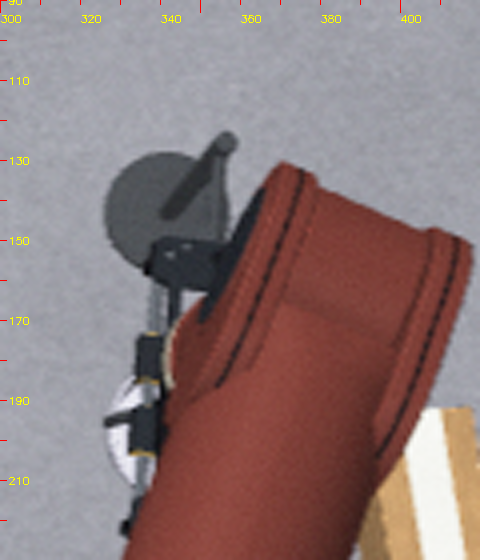

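Run:
```python
from h import *
s=load('scene18');t=load('top18')
H=np.array([.631,-.302]);hx=np.array([.9905,-.137]);hy=np.array([.137,.9905])
h=lambda p:np.round([(p[:2]-H)@hx,(p[:2]-H)@hy,p[2]],4)
p=onz(s,120+320/5-.4,140+153/5-.4,.242);print('L corner scene',h(p))
p=onz(t,300+106/4-.4,90+422/4-.4,.242);print('L corner top',h(p)); print('tri',[h(two(t,(326.1,195.1),s,(183.6,170.2))[0])])
# rim ext in scene: left edge rim 200,222 ; right 350,235
a=onz(s,120+197/5,140+222/5,.17);b=onz(s,120+350/5,140+237/5,.17);print('rim',h(a),h(b),np.linalg.norm(a-b),h((a+b)/2))
# foot: 250..335, row 322
a=onz(s,120+242/5,140+310/5,.10);b=onz(s,120+335/5,140+310/5,.10);print('foot',h(a),h(b))
print('tcp',h(arm.get_state()['ee_pos']))
```

```text
L corner scene [-0.2017  0.0467  0.242 ]
L corner top [-0.2081  0.0698  0.242 ]
tri [array([-0.2052,  0.0575,  0.2382])]
rim [-0.1868 -0.0461  0.17  ] [-0.1889  0.0646  0.17  ] 0.11073510692654996 [-0.1879  0.0092  0.17  ]
foot [-0.1674 -0.0181  0.1   ] [-0.1773  0.0487  0.1   ]
tcp [-0.2004  0.0281  0.2288]
```

Call:
step_arm --plan "-0.005 0 0.002 0 1; 0 0.02 0 0 1; 0 0.02 0 0 1; 0 0.02 0 0 1; 0 0.02 0 0 1; 0 0.02 0 0 1; 0 0.02 0 0 1; 0 0.006 0 0 1; 0 0 0 0 1; 0 0 0 0 1"

```text
time: 54.9
ee_pos: [0.5592, -0.2708, 0.2245]
tcp_rot: [-0.008, 0.756, 0.654, -0.005]
contact_force: [-1.2, 0.1, -1.9]
gripper_width: 0.09
```

Run:
```python
from h import *
H=np.array([.631,-.302]);hx=np.array([.9905,-.137]);hy=np.array([.137,.9905])
h=lambda p:np.round([(p[:2]-H)@hx,(p[:2]-H)@hy,p[2]],4)
print('tcp',h(arm.get_state()['ee_pos']))
snap('scene','scene19');snap('top','top19')
crop('scene19','v24',110,150,120,130,5)
crop('top19','v25',300,90,120,140,4)
```

```text
tcp [-0.0754  0.021   0.2245]
```

View pics/v24.png

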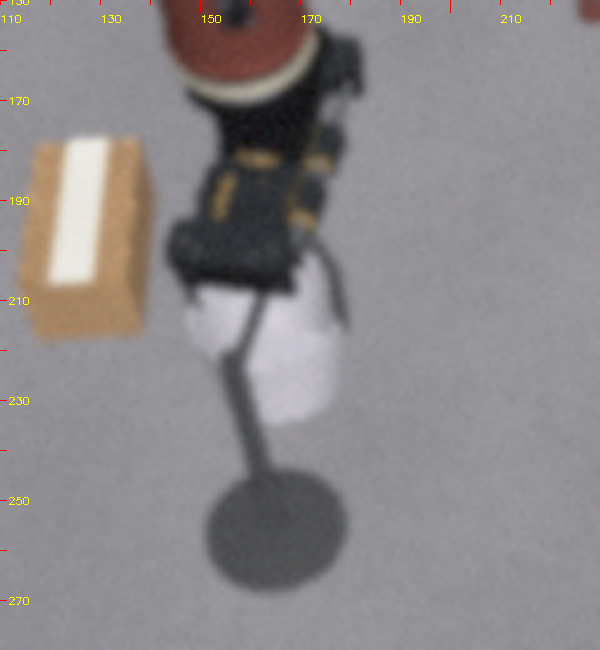

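View pics/v25.png

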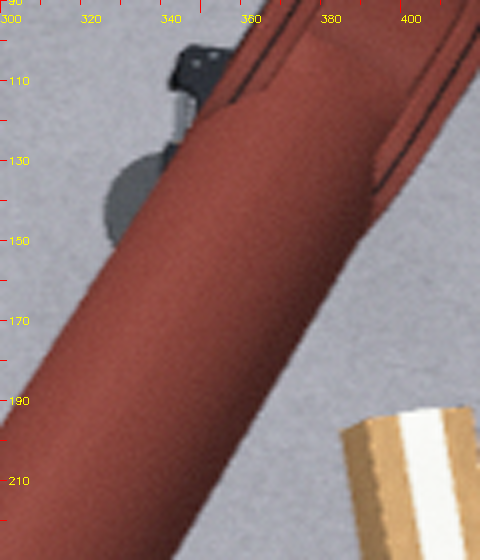

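The hook arm passes through the handle arch, in front of the pail at about (155,220). I'll lower the pail onto it.

Call:
step_arm --plan "0 0 0.01 0 1; 0 0 0.01 0 1; 0 0 0.008 0 1; 0 0 0.005 0 1; 0 0 0.003 0 1; 0 0 0 0 1"

```text
time: 55.75
ee_pos: [0.5592, -0.2704, 0.1883]
tcp_rot: [-0.008, 0.756, 0.654, -0.005]
contact_force: [0.1, 0.8, -2.2]
gripper_width: 0.09
```

Call:
step_arm --plan "0 0 0.003 0 1; 0 0 0 0 1; 0 0 0 0 1"

```text
time: 56.12
ee_pos: [0.5593, -0.2705, 0.1856]
tcp_rot: [-0.008, 0.756, 0.654, -0.005]
contact_force: [0.6, -0.8, -1.4]
gripper_width: 0.091
```

Call:
step_arm --plan "0 0 0.002 0 1; 0 0 0.001 0 1; 0 0 0 0 1"

```text
time: 56.5
ee_pos: [0.5597, -0.2705, 0.1837]
tcp_rot: [-0.007, 0.756, 0.654, -0.005]
contact_force: [-1.6, 2.4, 9.5]
gripper_width: 0.092
```

Call:
step_arm --plan "0 0 0.001 0 1; 0 0 0 0 1; 0 0 0 0 1"

```text
time: 56.88
ee_pos: [0.5598, -0.2704, 0.1828]
tcp_rot: [-0.007, 0.756, 0.654, -0.005]
contact_force: [-1.2, 2.0, 9.0]
gripper_width: 0.09
```

Call:
step_arm --plan "0 0 0 0 0.85; 0 0 0 0 0.75; 0 0 0 0 0.65; 0 0 0 0 0.55; 0 0 0 0 0.5; 0 0 0 0 0.5; 0 0 -0.01 0 0.5; 0 0 -0.02 0 0.5; 0 0 -0.03 0 0.5; 0 0 -0.05 0 0.5; 0 0 -0.05 0 0.5; 0 0 0 0 0.5; 0 0 0 0 0.5; 0.04 0 0 0 0.5; 0.05 0 0 0 0.5; 0.05 0 0 0 0.5; 0.05 0 0 0 0.5; 0.04 0 0 0 0.5; 0 0 0 0 0.5"

```text
time: 59.25
ee_pos: [0.5951, -0.0387, 0.3403]
tcp_rot: [-0.009, 0.754, 0.657, -0.006]
contact_force: [0.4, -0.6, 0.0]
gripper_width: 0.496
```

Run:
```python
from h import *
go([.5,0,.3])
snap('scene','scene20');snap('top','top20')
crop('scene20','v26',110,170,120,110,5)
crop('top20','v27',290,90,140,140,4)
```

```text
t 59.25 tcp [ 0.5951 -0.0387  0.3403] yaw_y -7.9 shift [ 0.0252 -0.0986  0.0425] q7 0.01 w 0.496 F [ 0.4 -0.6  0. ]
```

View pics/v26.png

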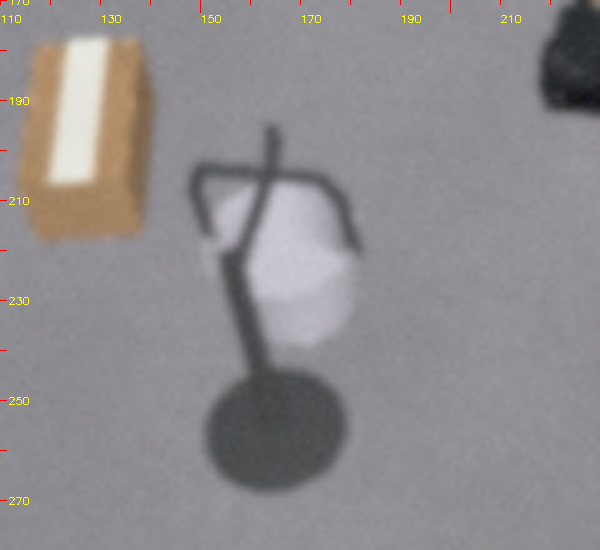

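View pics/v27.png

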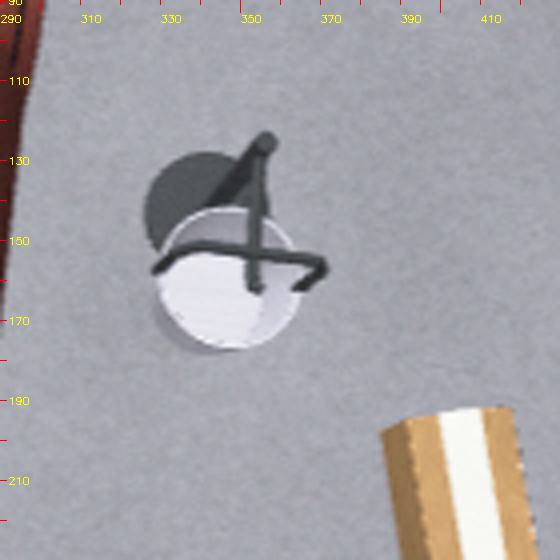

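View pics/top20.png

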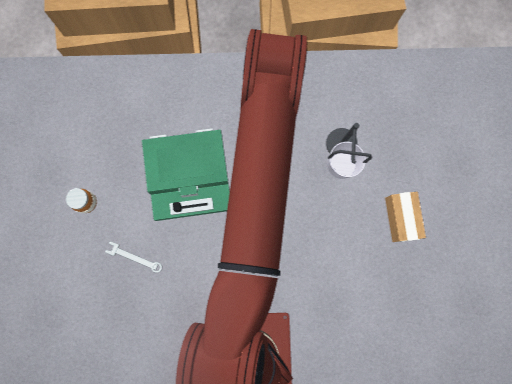

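Run:
```python
from h import *
H=np.array([.631,-.302]);hx=np.array([.9905,-.137]);hy=np.array([.137,.9905])
h=lambda p:np.round([(p[:2]-H)@hx,(p[:2]-H)@hy,p[2]],4)
s=load('scene20');t=load('top20')
T=lambda x,y:(290+x/4-.375,90+y/4-.375);S=lambda x,y:(110+x/5-.4,170+y/5-.4)
L,_=two(t,T(183,248),s,S(318,178));R_,_=two(t,T(322,263),s,S(200,170));C,_=two(t,T(258,256),s,S(268,175))
print(h(L),h(R_),h((L+R_)/2),'cross',h(C), 'roll tilt',np.arctan2(L[2]-R_[2],np.linalg.norm((L-R_)[:2])))
# rim centre / foot
print('rim c',h(onz(t,*T(230,278),.13)),'foot c scene',h(onz(s,*S(300,310),.065)))
g=snap('scene','scene21');g2=snap('top','top21')
for a,b,r in((s,g,(slice(190,245),slice(145,190))),(t,g2,(slice(120,180),slice(320,375)))): print('diff',np.abs(a['color'][r].astype(float)-b['color'][r]).mean())
```

```text
[-0.0777  0.0428  0.2015] [-0.0776 -0.047   0.1953] [-0.0776 -0.0021  0.1984] cross [-0.0784 -0.0011  0.1976] roll tilt 0.06892501681269271
rim c [-0.079   0.0003  0.13  ] foot c scene [-0.0636  0.0093  0.065 ]
diff 3.2696296296296294
diff 3.181919191919192
```

Call:
step_arm --plan "0 0 0 0 0.5; 0 0 0 0 0.5; 0 0 0 0 0.5; 0 0 0 0 0.5; 0 0 0 0 0.5; 0 0 0 0 0.5; 0 0 0 0 0.5; 0 0 0 0 0.5; 0 0 0 0 0.5; 0 0 0 0 0.5; 0 0 0 0 0.5; 0 0 0 0 0.5"

```text
time: 60.95
ee_pos: [0.5951, -0.0435, 0.3419]
tcp_rot: [-0.008, 0.756, 0.654, -0.005]
contact_force: [-1.0, -0.1, 0.4]
gripper_width: 0.5
```

Run:
```python
from h import *
s=load('scene21');g=snap('scene','scene22');b=snap('scene','scene23')
r=(slice(190,245),slice(145,190));q=(slice(190,245),slice(20,65))
for x,y in((s,g),(g,b)): print([round(np.abs(x['color'][k].astype(float)-y['color'][k]).mean(),2) for k in(r,q)])
crop('scene23','v28',110,160,230,120,3)
```

```text
[np.float64(4.32), np.float64(1.69)]
[np.float64(2.09), np.float64(1.69)]
```

View pics/v28.png

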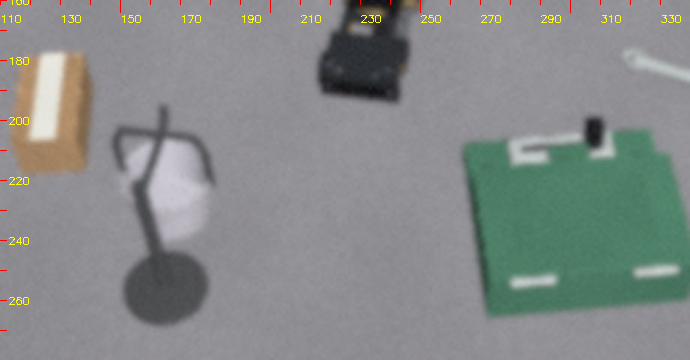

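The pail is still swaying a little, so I'll let it settle.

Call:
step_arm --plan "0 0 0 0 0.5; 0 0 0 0 0.5; 0 0 0 0 0.5; 0 0 0 0 0.5; 0 0 0 0 0.5; 0 0 0 0 0.5; 0 0 0 0 0.5; 0 0 0 0 0.5; 0 0 0 0 0.5; 0 0 0 0 0.5; 0 0 0 0 0.5; 0 0 0 0 0.5; 0 0 0 0 0.5; 0 0 0 0 0.5; 0 0 0 0 0.5; 0 0 0 0 0.5; 0 0 0 0 0.5; 0 0 0 0 0.5; 0 0 0 0 0.5; 0 0 0 0 0.5"

```text
time: 63.55
ee_pos: [0.5951, -0.0435, 0.3419]
tcp_rot: [-0.008, 0.756, 0.654, -0.005]
contact_force: [0.3, 0.9, 1.1]
gripper_width: 0.503
```

Call:
step_arm --plan "0 0 0 0 0.5; 0 0 0 0 0.5; 0 0 0 0 0.5; 0 0 0 0 0.5; 0 0 0 0 0.5; 0 0 0 0 0.5; 0 0 0 0 0.5; 0 0 0 0 0.5; 0 0 0 0 0.5; 0 0 0 0 0.5; 0 0 0 0 0.5; 0 0 0 0 0.5; 0 0 0 0 0.5; 0 0 0 0 0.5; 0 0 0 0 0.5; 0 0 0 0 0.5; 0 0 0 0 0.5; 0 0 0 0 0.5; 0 0 0 0 0.5; 0 0 0 0 0.5"

```text
time: 66.05
ee_pos: [0.5951, -0.0435, 0.3419]
tcp_rot: [-0.008, 0.756, 0.654, -0.005]
contact_force: [-0.2, 0.2, -0.2]
gripper_width: 0.501
```

Call:
step_arm --plan "0 0 0 0 0.5; 0 0 0 0 0.5; 0 0 0 0 0.5; 0 0 0 0 0.5; 0 0 0 0 0.5; 0 0 0 0 0.5; 0 0 0 0 0.5; 0 0 0 0 0.5; 0 0 0 0 0.5; 0 0 0 0 0.5; 0 0 0 0 0.5; 0 0 0 0 0.5; 0 0 0 0 0.5; 0 0 0 0 0.5; 0 0 0 0 0.5; 0 0 0 0 0.5; 0 0 0 0 0.5; 0 0 0 0 0.5; 0 0 0 0 0.5; 0 0 0 0 0.5"

```text
time: 68.55
ee_pos: [0.5951, -0.0435, 0.3419]
tcp_rot: [-0.008, 0.756, 0.654, -0.005]
contact_force: [-0.5, -0.1, -0.3]
gripper_width: 0.499
```

Run:
```python
from h import *
def cen(f):
    c=f['color'][190:250,140:195].astype(float); m=(c.mean(2)>165); y,x=np.nonzero(m); return len(x),round(x.mean(),2),round(y.mean(),2)
for n in('scene20','scene21','scene22','scene23'): print(n,cen(load(n)))
for i in range(20):
    f=arm.grab_frame('scene'); print(cen(f),end=' ')
print(arm.get_state()['time'])
```

```text
scene20 (518, np.float64(28.05), np.float64(32.28))
scene21 (534, np.float64(29.08), np.float64(32.42))
scene22 (513, np.float64(27.39), np.float64(32.46))
scene23 (506, np.float64(27.23), np.float64(32.4))
(512, np.float64(27.5), np.float64(32.34)) (508, np.float64(27.51), np.float64(32.49)) (513, np.float64(27.53), np.float64(32.45)) (511, np.float64(27.5), np.float64(32.48)) (511, np.float64(27.48), np.float64(32.48)) (511, np.float64(27.56), np.float64(32.42)) (509, np.float64(27.55), np.float64(32.36)) (515, np.float64(27.47), np.float64(32.4)) (511, np.float64(27.49), np.float64(32.45)) (512, np.float64(27.47), np.float64(32.48)) (512, np.float64(27.45), np.float64(32.39)) (516, np.float64(27.48), np.float64(32.47)) (511, np.float64(27.46), np.float64(32.39)) (513, np.float64(27.43), np.float64(32.38)) (514, np.float64(27.46), np.float64(32.39)) (514, np.float64(27.44), np.float64(32.39)) (509, np.float64(27.53), np.float64(32.4)) (509, np.float64(27.49), np.float64(32.39)) (512, np.float64(27.47), np.float64(32.48)) (515, np.float64(27.44), np.float64(32.37)) 69.55
```

The pail has stopped moving, so I'll hand the job in.

```bash
python3 -c "
from cell import arm
print(arm.job_done())"
```

```text
the job is handed in; nothing more can be done
None
```

I did the whole job and handed it in at about 70 s of the 210 s. No verdict came back, so the checks below are my own measurements.

- **Bolts:** only two were on the counter. Both were seen lying inside the box just before I closed the lid.
- **Lid:** I pressed it down past its catch. The fingertips stopped at 82.7 mm with 23 N, and the camera views show it flat.
- **Lock:** I slid the grip to its stop, where the force jumped to 35 N. It moved about 78 mm by camera and has stayed at that end.
- **Pail:** it hangs by its handle on the hook arm. The bar is about 198 mm high, 78 mm out along the arm and 2 mm off to the side. The bar's sideways slope is about 0.07 rad. The full tilt, judged only roughly from the foot position, is 0.1–0.15 rad. It swayed at first but was still over the last second of pictures.
- **Bystanders:** the spanner, carton and jar look unmoved in the last pictures, and the robot was clear of everything.

**What went wrong:** my first approach to the lock ran into joint limits and stopped short. It touched nothing, but it left the tool tilted by about 1° for the rest of the run. I re-postured the arm and the second approach worked. Two-view height checks on the lid and the handle disagreed by up to about 8 mm, so for those I relied more on contact forces and on where the fingers stopped.

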